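# Brush out the steel pots and put them away in the cabinet drawer

### The job

Brush out the steel pots standing on the bench, one at a time from the narrowest to the widest: take the long brush by its handle from its stand, and in each pot run it right down to the bottom, draw it up by at least half the pot's depth, and run it right down to the bottom again. When the pots are brushed, put the brush back in its stand, bristles down, stand every pot upright in the drawer of the grey cabinet and push the drawer fully shut. There are two or three pots; leave the other things on the bench where they are.

Things in the scene. Friction and masses are not known exactly. Their poses are not given: they have to be found in the camera images.
- pot_narrow_mid (a point): narrow pot: open steel cylinder, 46 mm outside diameter, 40 mm bore (wall 3 mm), 80 mm high, floor 5 mm thick, loose, standing mouth up on the bench. This point is on its axis half-way up: 40 mm above its underside, 40 mm below its rim, 35 mm above its inner floor; z to the mouth. Mass 180 g, give or take 30%. The pots differ in diameter only; one may be absent (None).
- pot_middle_mid (a point): middle pot: open steel cylinder, 56 mm outside diameter, 50 mm bore (wall 3 mm), 80 mm high, floor 5 mm thick, loose, standing mouth up on the bench. This point is on its axis half-way up: 40 mm above its underside, 40 mm below its rim, 35 mm above its inner floor; z to the mouth. Mass 210 g, give or take 30%. The pots differ in diameter only; one may be absent (None).
- pot_wide_mid (a point): wide pot: open steel cylinder, 66 mm outside diameter, 60 mm bore (wall 3 mm), 80 mm high, floor 5 mm thick, loose, standing mouth up on the bench. This point is on its axis half-way up: 40 mm above its underside, 40 mm below its rim, 35 mm above its inner floor; z to the mouth. Mass 240 g, give or take 30%. The pots differ in diameter only; one may be absent (None).
- brush_grip (a point): long round brush, standing bristles down in its stand: 210 mm long, wooden round handle 24 mm across and 70 mm long at the top, thin steel stem 8 mm across and 65 mm long, brass bristle head 30 mm across and 75 mm long at the bottom with a flat end. This point is on its axis at the middle of the handle, 175 mm above the bristle end; z along the axis to the handle. Mass about 110 g.
- brush_tip (a point): centre of the flat lower (bristle) end of the brush; the handle's middle is 175 mm along +z from it.
- stand_floor (a point): brush stand, dark steel, fixed to the bench: a tube 36 mm in bore up to 62 mm, then flaring to a mouth about 75 mm across, 90 mm high overall, on a 96 mm disc foot. This point is the centre of its inner floor, 6 mm above the bench; z up. Brush standing home: its lower end is on this floor.
- drawer (a joint): slide of the cabinet's only drawer: 0 fully shut, grows as the drawer is pulled out, 0.20 m at the stop; pulled out by d, it uncovers the front d of its floor, less 6 mm; it stays where it is left (friction about 1.5 N plus light damping).
- drawer_handle (a point): centre of the drawer's bar handle: a horizontal round aluminium bar 12 mm thick and 120 mm long, along this frame's y, 45 mm clear of the drawer's red front, with a post 54 mm either side of the centre. The frame moves with the drawer, which opens towards its -x. The bar is 94 mm above the bench, 30 mm below the top of the fixed grey cabinet (300 x 300 x 124 mm high).
- drawer_floor (a point): middle of the front edge of the drawer's inner floor (at the foot of the inside of its front wall), 22 mm above the bench; same axes as the handle's, moves with the drawer. The floor reaches 255 mm from here towards +x and 129 mm to either side along y; side walls 80 mm high. The handle bar is 66 mm towards -x of this point. The roof is 90 mm above the floor.
- spanner: an open spanner 180 mm long and 8 mm thick, lying flat on the bench; origin mid-length (not part of the job, leave it alone)
- offcut: a small steel angle offcut 50 x 40 x 40 mm; origin under its centre (not part of the job, leave it alone)
- jar: a glass jar 60 mm across, 75 mm high; origin at its base centre (not part of the job, leave it alone)
- can: a grey can 60 mm across, 150 mm high; origin at its base centre (not part of the job, leave it alone)
- square: a flat steel L-shaped square, legs 150 mm (along its x) and 110 mm (along its y), 5 mm thick; origin at the outer corner (not part of the job, leave it alone)

How it is judged:
On the way, in this order (a step that is already met when the one before it is completed fails the run):
1. the brush's lower end is inside the narrow pot, within 12 mm of its inner floor (horizontal distance between brush_tip and pot_narrow_mid below 0.02 m and z of brush_tip in the frame of pot_narrow_mid between -0.045 and -0.023 m), for 0.1 s.
2. it is drawn up at least 35 mm from the narrow pot's inner floor, still over its bore (horizontal distance between brush_tip and pot_narrow_mid below 0.02 m and z of brush_tip in the frame of pot_narrow_mid above 0 m), for 0.05 s.
3. it goes down the narrow pot a second time, within 12 mm of its inner floor (all of step 1), for 0.1 s.
4. the brush's lower end is inside the middle pot, within 12 mm of its inner floor (horizontal distance between brush_tip and pot_middle_mid below 0.025 m and z of brush_tip in the frame of pot_middle_mid between -0.045 and -0.023 m), for 0.1 s.
5. it is drawn up at least 35 mm from the middle pot's inner floor, still over its bore (horizontal distance between brush_tip and pot_middle_mid below 0.025 m and z of brush_tip in the frame of pot_middle_mid above 0 m), for 0.05 s.
6. it goes down the middle pot a second time, within 12 mm of its inner floor (all of step 4), for 0.1 s.
7. the brush's lower end is inside the wide pot, within 12 mm of its inner floor (horizontal distance between brush_tip and pot_wide_mid below 0.03 m and z of brush_tip in the frame of pot_wide_mid between -0.045 and -0.023 m), for 0.1 s.
8. it is drawn up at least 35 mm from the wide pot's inner floor, still over its bore (horizontal distance between brush_tip and pot_wide_mid below 0.03 m and z of brush_tip in the frame of pot_wide_mid above 0 m), for 0.05 s.
9. it goes down the wide pot a second time, within 12 mm of its inner floor (all of step 7), for 0.1 s.
At the end, for the whole second after the job is handed in: Every pot present stands upright (within 0.2 rad) on the floor of the drawer, the drawer is shut to within 12 mm, and the brush stands bristles down in its stand (its lower end within 18 mm of the stand's axis and less than 20 mm above the stand's floor, leaning less than 0.3 rad) (x of pot_narrow_mid in the frame of drawer_floor between 0 and 0.25 m and y of pot_narrow_mid in the frame of drawer_floor between -0.13 and 0.13 m and z of pot_narrow_mid in the frame of drawer_floor between 0.025 and 0.055 m and angle between each of pot_narrow_mid, pot_middle_mid, pot_wide_mid's own z axis and vertical below 0.2 rad and x of pot_middle_mid in the frame of drawer_floor between 0 and 0.25 m and y of pot_middle_mid in the frame of drawer_floor between -0.13 and 0.13 m and z of pot_middle_mid in the frame of drawer_floor between 0.025 and 0.055 m and x of pot_wide_mid in the frame of drawer_floor between 0 and 0.25 m and y of pot_wide_mid in the frame of drawer_floor between -0.13 and 0.13 m and z of pot_wide_mid in the frame of drawer_floor between 0.025 and 0.055 m and value of joint drawer below 0.012 m and horizontal distance between brush_tip and stand_floor below 0.018 m and z of brush_tip in the frame of stand_floor below 0.02 m and angle between brush_grip's own z axis and vertical below 0.3 rad); the robot touches nothing.
It fails at once if a loose bystander on the bench is shifted more than 60 mm (distance of any of spanner, offcut, jar, can, square from where it was at the start of the episode above 0.06 m).
It fails at once if the jar or the can is knocked over (angle between any of jar, can's own z axis and vertical above 0.7 rad).
Of pot_narrow, pot_middle, pot_wide only 2 to 3 are there at a start; the rules pass over those that are not, and their reading is None.
At some moment in a run one of pot_narrow, pot_middle, pot_wide may be knocked a few centimetres aside while the robot is not near it.
It also fails if it takes over 210 s, if anything falls off the work surface, if the arm or the gripper's body presses on something with over 40 N, if the wrist force passes 120 N, or if a joint passes its speed limit or range.

### The arm

A 7-joint arm with a two-finger parallel gripper is mounted at the origin on the work surface. World frame = base frame: x ahead of the robot, y to its left, z up, the work surface at z = 0. Lengths are in m, angles in rad, forces in N, time in s.
With the tool pointing down it reaches from about 0.425 to 0.875 m from the base axis. Payload 4.7 kg.
Tool frame: the origin (TCP) lies midway between the tips of the shut fingers; the grasp point (between the pads) lies 19 mm behind it; z points along the fingers, y is the direction in which the jaws open and shut (so a half turn about z gives the same grasp; the last joint's range is limited). The gripper opens to 87 mm and grips with 3 to 60 N. Pads are 19 mm wide; open, the fingers measure 117 mm over their backs; the gripper's body (75 mm by 190 mm) begins 51 mm behind the grasp point.
Start: joints at [-1.312, 0.321, -0.07, 1.45, 0.023, 1.371, -0.057], TCP at [0.158, 0.631, 0.223] pointing down, gripper open.
Joint ranges: [-2.86, 2.86], [-0.3, 2.09], [-1.38, 1.24], [0.06, 2.45], [-1.56, 4.7], [0.09, 2.05], [-2.69, 2.69]. Speed limits (rad/s): [2.57, 2.57, 3.14, 3.14, 3.14, 3.14, 3.14].

### API

Orientations are given as a rotation vector (axis times angle).
In Python, from bench import monitor, eyes, order gives the robot as it stands. The module is installed in compiled form; this text tells all that it offers.
- The arm moves only by the shell command python3 -m pendant 'ROWS' [FORCE]. ROWS is JSON, a list of rows, each a list of 3 entries, a list of its own where there are three numbers: the turn, a rotation vector about the tool's x, y, z in degrees, then the shift along the tool's x, y, z in m, then the gripper command: -1 is fully open, 1 is shut, values between are in proportion. In form: [[[rx, ry, rz], [tx, ty, tz], hand], ...]. A call has 1 to 8 rows; each row shifts and turns the commanded pose from where the row before left it, along the tool's axes as they then stand; what a row does not reach is not made up. A row lasts 1/8 s, in which the tool goes at most 62.5 mm and 10.7 degrees, less where a joint would pass 70% of its speed; a pose out of reach is approached as far as the arm can. A call is refused whole if a number of a shift passes 0.0625 or a number of a turn 10.7, either way. A call with a gripper value outside its range is refused whole. The fingers move at their own pace and stop on an object; FORCE is the grip in N (left out, the last holds). Time passes only in rows, so rows that do not move let the fingers close. It gives the time, the measured TCP pose, the force and the opening at its end, in the units of the state.
- monitor.get_state(): the state, without advancing time (a new reading comes with each control period).
- eyes.get_image(name): name is "side" or "top"; returns a dict with "color" (480x640x3 uint8, red, green, blue), "range_z" (480x640 float32, m along the optical axis (not along the pixel's ray), 0 where there is no reading), "fx", "fy", "cx", "cy" (pixels), "world_to_cam" (4x4, takes a point from world to camera coordinates). Camera axes: x right, y up, looking along -z (the intrinsics and any distortion apply to the point x, -y, -z); pixel columns grow to the right and rows downward; lengths in m; the calibration is good to about 2 mm. A picture is of the moment at which its call begins.
- order.close_job(): hands the job in, once; it reports no verdict.
The state is a dict: "time": time; "joint_positions": joint angles; "qd": joint speeds; "joint_torque": joint torques, N m; "position": TCP position; "tool_rot": TCP orientation; "ft_force": force on the tool from outside, world axes, zero at the start; "torque": the same for the moment, N m; "grip_width": opening from 0.0 (shut) to 1.0 (fully open).
Only numpy, scipy, OpenCV 4.12 (cv2) and the standard library are available. Lean on these libraries where they do the work, as an engineer would, in place of code of your own. Each camera call takes 0.05 s, during which the arm holds its last target.

## Working session

There is one attempt and no reset: what is moved stays moved. The work goes in short steps, Python scripts to look and compute and a shell command to move; the robot and the scene stay as the last step left them, time stands still between calls to the robot, and variables do not carry over. Pictures are saved under pics/ and viewed, and the job is handed in when it is done.

```bash
mkdir -p pics; ls; python3 - <<'E'
from bench import monitor,eyes,order
import cv2,numpy as np
print(monitor.get_state())
for n in("side","top"):
    d=eyes.get_image(n); cv2.imwrite(f"pics/{n}0.png",d["color"][:,:,::-1]); print(n,d["fx"],d["fy"],d["cx"],d["cy"],[k for k in d]); print(np.round(d["world_to_cam"],4))
    np.savez(f"{n}0.npz",**d)
E
```

```text
pics
{'time': 0.0, 'joint_positions': array([-1.31191331,  0.32182834, -0.07009884,  1.45165358,  0.02260698,
        1.37077779, -0.05686868]), 'qd': array([ 0.00025647, -0.00034307, -0.00170897, -0.00111556,  0.0004736 ,
        0.00033977, -0.00058143]), 'joint_torque': array([ 9.40678115e-05, -4.91308486e+01, -4.03863313e-01, -3.12518513e+01,
       -6.39512180e-02,  4.43314039e-02,  1.90667220e-04]), 'position': array([0.15743628, 0.63009113, 0.22146889]), 'tool_rot': array([-3.83410026e-01, -3.11797489e+00,  2.94532082e-03]), 'ft_force': array([-0.63325901,  0.31796944, -0.97636841]), 'torque': array([-0.00431668,  0.00705172, -0.02711713]), 'grip_width': 1.005332707091199}
side 565.6767354892723 565.6767354892723 326.4651171893885 242.9565638487921 ['color', 'range_z', 'fx', 'fy', 'cx', 'cy', 'world_to_cam']
[[ 9.7760e-01 -2.1060e-01  1.0000e-03 -5.5670e-01]
 [ 1.2680e-01  5.9230e-01  7.9570e-01 -1.3740e-01]
 [-1.6810e-01 -7.7770e-01  6.0570e-01 -1.2432e+00]
 [ 0.0000e+00  0.0000e+00  0.0000e+00  1.0000e+00]]
top 467.3561284829534 467.3561284829534 319.7783413093376 244.43283114379176 ['color', 'range_z', 'fx', 'fy', 'cx', 'cy', 'world_to_cam']
[[-0.0092 -0.9999 -0.0119 -0.0649]
 [ 0.9966 -0.0102  0.0823 -0.5734]
 [-0.0824 -0.0111  0.9965 -1.0646]
 [ 0.      0.      0.      1.    ]]
```

View pics/top0.png

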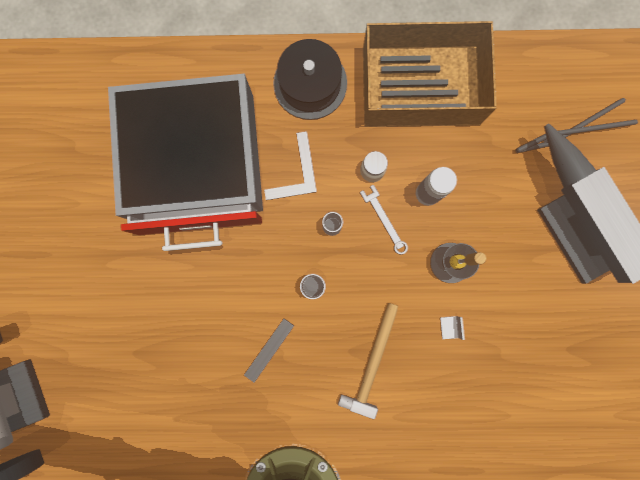

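View pics/side0.png

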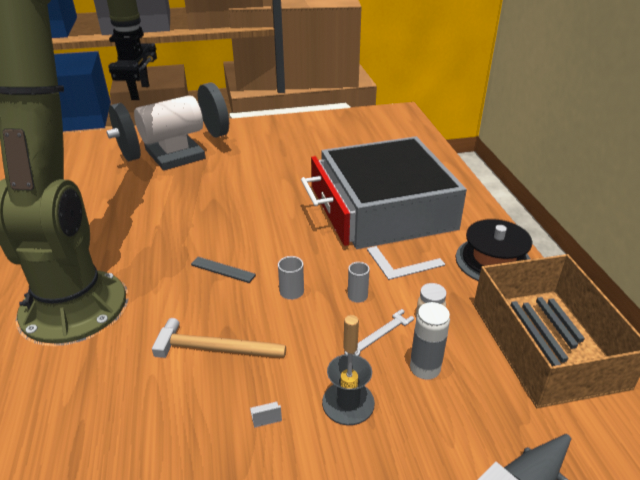

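The top view shows two pots, at about (332,222) and (312,287). The brush in its stand is near (458,262), with its handle top at (480,258). The drawer is slightly open, with its handle at (193,241), and the jar, can, spanner, square and offcut lie around. Next I measure.

```bash
cat > h.py <<'E'
import numpy as np,cv2
def grab(n):
    from bench import eyes
    return eyes.get_image(n)
def cloud(d):
    z=d["range_z"];v,u=np.mgrid[:480,:640]
    c=np.stack([(u-d["cx"])/d["fx"]*z,-(v-d["cy"])/d["fy"]*z,-z,np.ones_like(z)],-1)
    return (c@np.linalg.inv(d["world_to_cam"]).T)[...,:3]
def ray(d,u,v,h):
    M=np.linalg.inv(d["world_to_cam"]);o=M[:3,3]
    r=M[:3,:3]@np.array([(u-d["cx"])/d["fx"],-(v-d["cy"])/d["fy"],-1.])
    return o+r*(h-o[2])/r[2]
def proj(d,p):
    c=d["world_to_cam"]@np.append(p,1.);return d["cx"]+d["fx"]*c[0]/-c[2],d["cy"]+d["fy"]*c[1]/c[2]
def clusters(d,zlo,zhi,roi=None,mn=20):
    P=cloud(d);m=((P[...,2]>zlo)&(P[...,2]<zhi)&(d["range_z"]>0)).astype(np.uint8)
    n,l,s,c=cv2.connectedComponentsWithStats(m,connectivity=8)
    out=[]
    for i in range(1,n):
        if s[i,4]>=mn:
            q=P[l==i];(cc,r)=cv2.minEnclosingCircle(q[:,:2].astype(np.float32))
            out.append((c[i].round(0),s[i,4],np.round(q.min(0),3),np.round(q.max(0),3),np.round(cc,4),round(r,4)))
    return out
E
python3 - <<'E'
from h import *
for n in("top","side"):
    d=dict(np.load(n+"0.npz"))
    P=cloud(d);print(n,"bench z",[P[v,u].round(4).tolist() for u,v in((320,350),(420,300))])
    for a,b in((.06,.09),(.14,.23),(.085,.105)):
        print(a,b)
        for c in clusters(d,a,b): print(*c)
E
```

```text
top bench z [[0.327, -0.0684, -0.0029], [0.4412, -0.3049, -0.0024]]
0.06 0.09
[445.  43.] 1169 [ 0.876 -0.457  0.06 ] [ 1.06  -0.187  0.09 ] [ 0.9674 -0.3226] 0.1607
[419. 108.] 669 [ 0.858 -0.457  0.06 ] [ 1.057 -0.179  0.09 ] [ 0.9591 -0.318 ] 0.1701
[309.  71.] 3181 [ 0.894 -0.123  0.065] [1.044 0.026 0.09 ] [ 0.9703 -0.0496] 0.0762
[253. 151.] 239 [0.643 0.066 0.06 ] [0.939 0.09  0.09 ] [0.791  0.0847] 0.1484
[585. 226.] 566 [ 0.479 -0.723  0.06 ] [ 0.784 -0.579  0.09 ] [ 0.6315 -0.6511] 0.1682
[375. 163.] 452 [ 0.726 -0.222  0.061] [ 0.779 -0.17   0.081] [ 0.7522 -0.1967] 0.0265
[426. 194.] 99 [ 0.664 -0.341  0.06 ] [ 0.709 -0.297  0.089] [ 0.6882 -0.3211] 0.0287
[332. 222.] 120 [ 0.596 -0.121  0.06 ] [ 0.64  -0.076  0.083] [ 0.6182 -0.0985] 0.0229
[134. 217.] 31 [0.626 0.342 0.061] [0.641 0.346 0.087] [0.6335 0.3447] 0.0073
[239. 221.] 91 [0.618 0.066 0.06 ] [0.637 0.16  0.09 ] [0.6271 0.1134] 0.0474
[191. 226.] 113 [0.608 0.17  0.06 ] [0.617 0.27  0.09 ] [0.6125 0.2197] 0.0503
[146. 230.] 66 [0.6   0.274 0.061] [0.607 0.356 0.09 ] [0.6039 0.3153] 0.0411
[459. 261.] 741 [ 0.491
[... 4683 characters left out ...]
0.2157
[500. 230.] 109 [ 0.957 -0.065  0.086] [ 0.982 -0.036  0.105] [ 0.9673 -0.0506] 0.0155
[572. 289.] 1354 [ 0.869 -0.437  0.085] [ 1.06  -0.18   0.105] [ 0.9637 -0.3094] 0.1577
[ 65. 287.] 518 [-0.059 -0.069  0.085] [0.066 0.014 0.105] [ 0.0025 -0.0071] 0.0642
[551. 343.] 1363 [ 0.857 -0.463  0.085] [ 1.04  -0.18   0.105] [ 0.9479 -0.3217] 0.1659
[429. 343.] 250 [ 0.663 -0.362  0.085] [ 0.719 -0.318  0.105] [ 0.6928 -0.3323] 0.0302
[349. 367.] 361 [ 0.49  -0.417  0.085] [ 0.568 -0.338  0.094] [ 0.5287 -0.3779] 0.0412
[349. 370.] 42 [ 0.524 -0.383  0.085] [ 0.532 -0.375  0.104] [ 0.5267 -0.3792] 0.0046
[561. 448.] 297 [ 0.766 -0.64   0.093] [ 0.83  -0.571  0.105] [ 0.7968 -0.6059] 0.0466
```

```bash
cat >> h.py <<'E'
from scipy.spatial.transform import Rotation as Ro
def go(target,yaw=None):
    """tool-frame shift to world target; yaw = desired jaw (tool y) azimuth, deg"""
    from bench import monitor
    s=monitor.get_state();R=Ro.from_rotvec(s["tool_rot"])
    d=np.array(target)-s["position"]
    M=R.as_matrix();az=np.degrees(np.arctan2(M[1,1],M[0,1]))
    print("t",round(s["time"],2),"pos",s["position"].round(4),"jaw az",az.round(2),"tool z",M[:,2].round(4),"F",s["ft_force"].round(1),"w",round(s["grip_width"],3),"q",s["joint_positions"].round(2))
    print("world d",d.round(4),"tool shift",R.inv().apply(d).round(4),"n",np.ceil(np.abs(R.inv().apply(d)).max()/.0625))
    if yaw is not None:
        e=(yaw-az+90)%180-90; print("turn rz",round(-e,2))
E
python3 -m pendant '[[[0,0,0],[0,0,-0.06],-1],[[0,0,0],[0,0,-0.04],-1],[[0,0,5.3],[-0.06,0,0],-1],[[0,0,5.3],[-0.06,0,0],-1],[[0,0,5.3],[-0.06,0,0],-1],[[0,0,5.3],[-0.06,0,0],-1],[[0,0,5.3],[-0.06,0,0],-1],[[0,0,5.3],[-0.06,0,0],-1]]'; python3 -c "
from h import *
go([.528,-.377,.30])"
```

```text
time: 1.1
position: [0.4749, 0.4664, 0.3217]
tool_rot: [-1.227, -2.892, 0.002]
ft_force: [-0.4, -0.0, -0.4]
grip_width: 1.0
t 1.1 pos [0.4749 0.4664 0.3217] jaw az 44.01 tool z [-7.e-04 -8.e-04 -1.e+00] F [-0.4 -0.  -0.4] w 1.0 q [-0.95  0.33  0.18  1.25 -0.06  1.57 -0.01]
world d [ 0.0531 -0.8434 -0.0217] tool shift [-0.6435 -0.5478  0.0223] n 11.0
```

```bash

python3 -m pendant '[[[0,0,5.3],[-0.06,-0.003,0],-1],[[0,0,5.3],[-0.06,-0.003,0],-1],[[0,0,5.3],[-0.06,-0.003,0],-1],[[0,0,5.3],[-0.06,-0.003,0],-1],[[0,0,5.3],[-0.06,-0.003,0],-1],[[0,0,5.3],[-0.06,-0.003,0],-1],[[0,0,5.3],[-0.06,-0.003,0],-1],[[0,0,5.3],[-0.06,-0.003,0],-1]]';python3 -m pendant '[[[0,0,5.3],[-0.06,-0.003,0],-1],[[0,0,5.3],[-0.06,-0.003,0],-1],[[0,0,5.3],[-0.06,-0.003,0],-1],[[0,0,5.3],[-0.06,-0.003,0],-1],[[0,0,5.3],[-0.06,-0.003,0],-1],[[0,0,0],[0,0,0],-1]]'; python3 -c "
from h import *
go([.528,-.377,.32])"
```

```text
time: 2.1
position: [0.6554, 0.0325, 0.3218]
tool_rot: [-2.19, -2.252, 0.001]
ft_force: [0.7, 0.1, -0.1]
grip_width: 1.002
time: 2.85
position: [0.5909, -0.2646, 0.3228]
tool_rot: [2.654, 1.677, -0.005]
ft_force: [-0.2, 0.5, -0.6]
grip_width: 1.0
t 2.85 pos [ 0.5909 -0.2646  0.3228] jaw az -25.41 tool z [-0.0014 -0.0031 -1.    ] F [-0.2  0.5 -0.6] w 1.0 q [-0.13  0.33  0.69  1.31 -0.21  1.57  0.09]
world d [-0.0629 -0.1124 -0.0028] tool shift [-0.1285 -0.0086  0.0033] n 3.0
```

```bash

python3 -m pendant '[[[0,0,3],[-0.043,-0.001,0],-1],[[0,0,3],[-0.043,0,0],-1],[[0,0,0],[-0.04,0.004,0],-1],[[0,0,0],[0,0,0],-1]]'; python3 -c "
from h import *
go([.528,-.377,.32])
for n in ('top','side'):
    d=grab(n)
    cv2.imwrite(f'pics/{n}1.png',d['color'][:,:,::-1])
    for c in clusters(d,.085,.105)+clusters(d,.06,.09)+clusters(d,.15,.214):
        if c[5]<.05: print(*c)
"
```

```text
time: 3.35
position: [0.5365, -0.3737, 0.3224]
tool_rot: [2.735, 1.545, -0.003]
ft_force: [-0.7, 0.1, -0.1]
grip_width: 1.0
t 3.35 pos [ 0.5365 -0.3737  0.3224] jaw az -31.06 tool z [-0.0014 -0.0013 -1.    ] F [-0.7  0.1 -0.1] w 1.0 q [ 0.03  0.36  0.75  1.3  -0.24  1.57  0.2 ]
world d [-0.0085 -0.0033 -0.0024] tool shift [-0.0072 -0.0056  0.0024] n 1.0
[366.  54.] 36 [ 0.956 -0.18   0.085] [ 1.032 -0.179  0.105] [ 0.9936 -0.1791] 0.0381
[308.  66.] 116 [ 0.956 -0.06   0.085] [ 0.982 -0.038  0.105] [ 0.9694 -0.0486] 0.0138
[428. 192.] 74 [ 0.664 -0.34   0.085] [ 0.708 -0.298  0.105] [ 0.6873 -0.3202] 0.0285
[458. 260.] 208 [ 0.491 -0.411  0.085] [ 0.567 -0.338  0.094] [ 0.5286 -0.3773] 0.0395
[  6. 422.] 96 [0.15  0.581 0.087] [0.237 0.618 0.105] [0.1939 0.6034] 0.0459
[ 30. 458.] 92 [0.106 0.517 0.086] [0.135 0.606 0.105] [0.1076 0.5614] 0.0449
[249. 101.] 66 [0.852 0.083 0.06 ] [0.941 0.09  0.09 ] [0.8965 0.0867] 0.0445
[375. 163.] 452 [ 0.725 -0.222  0.06 ] [ 0.778 -0.171  0.08 ] [ 0.7521 -0.1969] 0.0271
[426. 194.] 95 [ 0.664 -0.34   0.061] [ 0.709 -0.297  0.09 ] [ 0.6879 -0.3207
[... 1891 characters left out ...]
236] 0.0331
[448. 208.] 301 [0.853 0.078 0.06 ] [0.943 0.097 0.09 ] [0.898  0.0886] 0.0459
[290. 267.] 400 [ 0.449 -0.084  0.06 ] [ 0.505 -0.023  0.084] [ 0.4753 -0.0538] 0.0314
[358. 271.] 336 [ 0.596 -0.125  0.06 ] [ 0.643 -0.075  0.085] [ 0.6193 -0.0996] 0.0261
[433. 293.] 442 [ 0.724 -0.227  0.061] [ 0.777 -0.171  0.081] [ 0.7519 -0.1991] 0.0284
[427. 351.] 358 [ 0.664 -0.361  0.06 ] [ 0.72  -0.316  0.09 ] [ 0.693  -0.3318] 0.0304
[349. 372.] 1042 [ 0.49  -0.414  0.06 ] [ 0.568 -0.339  0.09 ] [ 0.5285 -0.376 ] 0.0398
[434. 313.] 415 [ 0.667 -0.358  0.15 ] [ 0.722 -0.301  0.155] [ 0.6951 -0.3294] 0.0285
[350. 337.] 393 [ 0.516 -0.391  0.15 ] [ 0.54  -0.375  0.214] [ 0.5283 -0.3794] 0.0123
```

View pics/side1.png

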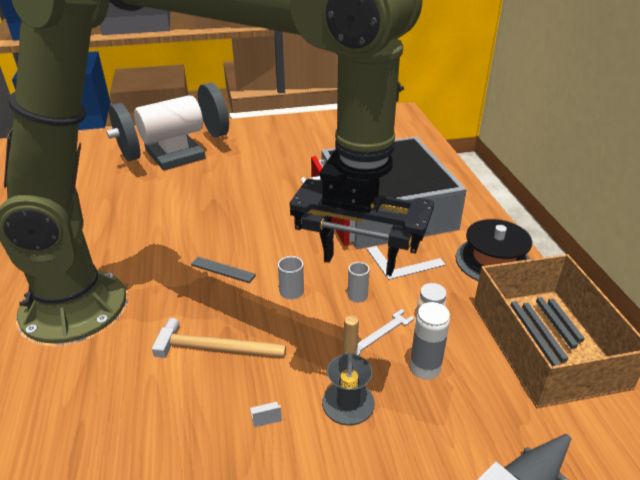

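```bash

python3 -m pendant '[[[0,0,0],[-0.0065,-0.0055,0],-1],[[0,0,0],[0,0,0],-1],[[0,0,0],[0,0,0],-1]]' 40; python3 -c "
from h import *
go([.528,-.3775,.162])"
```

```text
time: 3.82
position: [0.5315, -0.3724, 0.3226]
tool_rot: [-2.73, -1.555, -0.001]
ft_force: [-0.0, -0.4, 0.8]
grip_width: 1.003
t 3.83 pos [ 0.5315 -0.3724  0.3226] jaw az -30.66 tool z [ 5.e-04  4.e-04 -1.e+00] F [-0.  -0.4  0.8] w 1.003 q [ 0.02  0.35  0.75  1.31 -0.23  1.57  0.2 ]
world d [-0.0035 -0.0051 -0.1606] tool shift [-0.0063 -0.0005  0.1606] n 3.0
```

```bash

python3 -m pendant '[[[0,0,0],[-0.006,0,0.0],-1],[[0,0,0],[0,0,0.05],-1],[[0,0,0],[0,0,0],-1],[[0,0,0],[0,0,0],-1]]'; python3 -c "
from h import *
go([.528,-.3775,.162])"
```

```text
time: 4.32
position: [0.5285, -0.3786, 0.2739]
tool_rot: [2.729, 1.553, 0.001]
ft_force: [0.3, 0.1, 0.7]
grip_width: 0.997
t 4.33 pos [ 0.5285 -0.3786  0.2739] jaw az -30.71 tool z [ 1.1e-03 -8.0e-04 -1.0e+00] F [0.3 0.1 0.7] w 0.997 q [ 0.03  0.36  0.74  1.4  -0.24  1.48  0.22]
world d [-0.0005  0.0011 -0.1119] tool shift [ 0.0007 -0.0011  0.1119] n 2.0
```

```bash

python3 -m pendant '[[[0,0,0],[0,0,0.056],-1],[[0,0,0],[0,-0.001,0.056],-1],[[0,0,0],[0,0,0],-1],[[0,0,0],[0,0,0],1],[[0,0,0],[0,0,0],1],[[0,0,0],[0,0,0],1],[[0,0,0],[0,0,0],1],[[0,0,0],[0,0,0],1]]' 40; python3 -c "
from h import *
go([.528,-.3775,.162])"
```

```text
time: 5.32
position: [0.5273, -0.3778, 0.1608]
tool_rot: [2.73, 1.554, 0.001]
ft_force: [0.3, 0.6, 0.2]
grip_width: 0.518
t 5.33 pos [ 0.5273 -0.3778  0.1608] jaw az -30.72 tool z [ 4.e-04 -0.e+00 -1.e+00] F [0.3 0.6 0.2] w 0.518 q [ 0.03  0.42  0.71  1.56 -0.28  1.27  0.25]
world d [0.0007 0.0003 0.0012] tool shift [ 0.0006  0.0005 -0.0012] n 1.0
```

Fingers still closing; wait, then lift.

```bash

python3 -m pendant '[[[0,0,0],[0,0,0],1],[[0,0,0],[0,0,0],1],[[0,0,0],[0,0,0],1],[[0,0,0],[0,0,0],1],[[0,0,0],[0,0,0],1],[[0,0,0],[0,0,0],1]]' 40; python3 -m pendant '[[[0,0,0],[0,0,-0.04],1],[[0,0,0],[0,0,-0.05],1],[[0,0,0],[0,0,-0.05],1],[[0,0,0],[0,0,0],1],[[0,0,0],[0,0,0],1]]'; python3 -c "
from h import *
go([.528,-.3775,.162])
for n in ('top','side'):
    d=grab(n)
    cv2.imwrite(f'pics/{n}2.png',d['color'][:,:,::-1])
    for c in clusters(d,.06,.09):
        if c[5]<.05: print(*c)
"
```

```text
time: 6.08
position: [0.5271, -0.3777, 0.1604]
tool_rot: [-2.73, -1.553, 0.0]
ft_force: [-0.1, -1.4, -0.7]
grip_width: 0.263
time: 6.7
position: [0.5269, -0.3775, 0.2998]
tool_rot: [-2.73, -1.553, 0.0]
ft_force: [-0.2, 0.1, -1.5]
grip_width: 0.27
t 6.7 pos [ 0.5269 -0.3775  0.2998] jaw az -30.72 tool z [-6.e-04  8.e-04 -1.e+00] F [-0.2  0.1 -1.5] w 0.27 q [ 0.03  0.35  0.75  1.35 -0.24  1.53  0.22]
world d [ 0.0011  0.     -0.1378] tool shift [0.0005 0.0011 0.1378] n 3.0
[375. 163.] 451 [ 0.726 -0.222  0.061] [ 0.778 -0.171  0.081] [ 0.7521 -0.1962] 0.0269
[426. 194.] 97 [ 0.664 -0.34   0.06 ] [ 0.709 -0.297  0.09 ] [ 0.688  -0.3207] 0.0287
[332. 222.] 122 [ 0.596 -0.121  0.061] [ 0.64  -0.076  0.084] [ 0.6182 -0.0985] 0.023
[134. 217.] 28 [0.627 0.342 0.062] [0.641 0.346 0.09 ] [0.6337 0.3445] 0.0071
[239. 221.] 95 [0.617 0.066 0.06 ] [0.637 0.16  0.09 ] [0.6272 0.1134] 0.0473
[146. 230.] 72 [0.6   0.275 0.06 ] [0.608 0.355 0.089] [0.6042 0.3149] 0.0404
[458. 261.] 579 [ 0.491 -0.414  0.06 ] [ 0.568 -0.338  0.09 ] [ 0.5285 -0.377 ] 0.0393
[311. 286.] 111 [ 0.451 -0.08   0.064] [ 0.503 -0.027  0.084] [ 0.4762 -0.0533] 0.0278
[  4. 404.] 122 [0.199 0.606 0.06 ] [0.261 0.637 0.089] [0.2302 0.6259] 0.0331
[290. 478.] 37 [ 0.062 -0.019  0.06 ] [0.068 0.02  0.076] [0.0628 0.0001] 0.0196
[ 1. 72.] 21 [-0.426  1.309  0.06 ] [-0.417  1.358  0.087] [-0.4219  1.3335] 0.0251
[313. 171.] 45 [0.601 0.289 0.06 ] [0.607 0.362 0.09 ] [0.6044 0.3259] 0.0367
[290. 267.] 400 [ 0.449 -0.085  0.06 ] [ 0.505 -0.023  0.085] [ 0.4761 -0.0544] 0.0311
[368. 272.] 20 [ 0.63  -0.121  0.061] [ 0.641 -0.096  0.084] [ 0.6355 -0.1087] 0.0138
[433. 293.] 440 [ 0.725 -0.227  0.061] [ 0.78  -0.171  0.08 ] [ 0.7532 -0.1988] 0.0289
[427. 351.] 366 [ 0.664 -0.361  0.06 ] [ 0.72  -0.316  0.09 ] [ 0.6929 -0.3321] 0.0303
[349. 370.] 922 [ 0.493 -0.415  0.06 ] [ 0.567 -0.339  0.09 ] [ 0.5288 -0.376 ] 0.0393
```

View pics/side2.png

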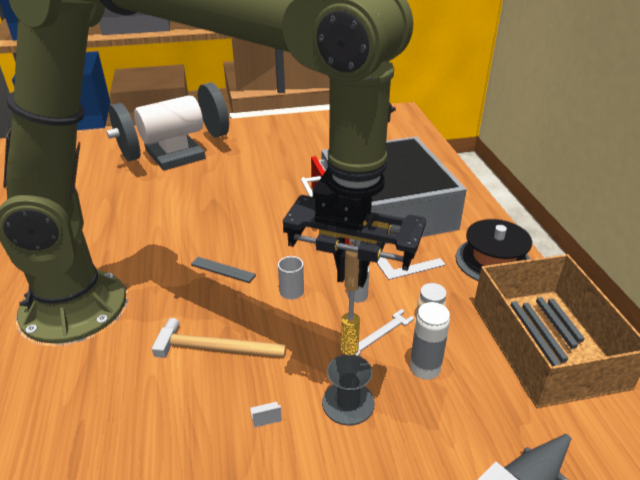

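```bash
python3 -c "
from h import *
go([.618,-.0985,.30])
d=dict(np.load('side0.npz'));print(proj(d,[.5278,-.3776,.145]),proj(d,[.5278,-.3776,.22]))
d=grab('side');hsv=cv2.cvtColor(d['color'],cv2.COLOR_RGB2HSV)
m=(hsv[...,0]>20)&(hsv[...,0]<32)&(hsv[...,1]>130);m[:,:330]=0;m[:,370:]=0;m[:310]=0;m[375:]=0
v,u=np.nonzero(m)
for r in range(v.min(),v.max()+1,5): print(r,u[v==r].min(),u[v==r].max())
"
```

```text
t 6.8 pos [ 0.5267 -0.3771  0.2987] jaw az -30.72 tool z [-0.0024  0.0018 -1.    ] F [-0.1  0.2 -0.1] w 0.267 q [ 0.03  0.35  0.75  1.36 -0.24  1.53  0.22]
world d [0.0913 0.2786 0.0013] tool shift [ 0.2861 -0.0638 -0.0011] n 5.0
(np.float64(349.6336229611472), np.float64(349.34265874452694)) (np.float64(350.84233961514224), np.float64(317.38023429299665))
315 355 355
320 342 358
325 344 357
330 345 356
335 342 355
340 342 355
345 345 355
350 343 356
```

```bash

python3 -m pendant '[[[0,0,0],[0.03,-0.007,0],1],[[0,0,0],[0.055,-0.012,0],1],[[0,0,0],[0.055,-0.012,0],1],[[0,0,0],[0.055,-0.012,0],1],[[0,0,0],[0.055,-0.012,0],1],[[0,0,0],[0.03,-0.007,0],1],[[0,0,0],[0,0,0],1],[[0,0,0],[0,0,0],1]]'; python3 -c "
from h import *
go([.618,-.0985,.30])
for n in ('top','side'):
    d=grab(n)
    cv2.imwrite(f'pics/{n}3.png',d['color'][:,:,::-1])
    for c in clusters(d,.06,.09):
        if c[5]<.05: print(*c)
"
```

```text
time: 7.85
position: [0.6162, -0.1067, 0.2998]
tool_rot: [2.731, 1.552, -0.003]
ft_force: [-0.2, -1.3, -1.2]
grip_width: 0.265
t 7.85 pos [ 0.6162 -0.1067  0.2998] jaw az -30.8 tool z [-0.0016 -0.0011 -1.    ] F [-0.2 -1.3 -1.2] w 0.265 q [-0.37  0.27  0.63  1.41 -0.16  1.51 -0.29]
world d [0.0018 0.0082 0.0002] tool shift [ 0.008  -0.0027 -0.0002] n 1.0
[426. 194.] 95 [ 0.664 -0.34   0.06 ] [ 0.709 -0.298  0.09 ] [ 0.6878 -0.3206] 0.0287
[134. 217.] 28 [0.626 0.342 0.062] [0.641 0.346 0.09 ] [0.6332 0.344 ] 0.0076
[240. 221.] 91 [0.617 0.066 0.06 ] [0.637 0.159 0.09 ] [0.6268 0.1131] 0.0474
[146. 230.] 70 [0.601 0.274 0.06 ] [0.607 0.356 0.089] [0.6038 0.315 ] 0.0415
[462. 260.] 766 [ 0.491 -0.415  0.06 ] [ 0.568 -0.338  0.09 ] [ 0.529  -0.3775] 0.0399
[  4. 404.] 124 [0.2   0.606 0.06 ] [0.259 0.639 0.089] [0.2292 0.6259] 0.0321
[ 1. 72.] 23 [-0.423  1.303  0.061] [-0.417  1.358  0.088] [-0.4202  1.3307] 0.0278
[327. 168.] 54 [0.634 0.339 0.06 ] [0.659 0.352 0.09 ] [0.6466 0.3443] 0.0127
[313. 171.] 46 [0.601 0.297 0.063] [0.607 0.359 0.09 ] [0.6048 0.3277] 0.0313
[290. 267.] 398 [ 0.449 -0.084  0.06 ] [ 0.504 -0.023  0.084] [ 0.4757 -0.0538] 0.0307
[358. 271.] 332 [ 0.596 -0.125  0.06 ] [ 0.642 -0.073  0.085] [ 0.6195 -0.0989] 0.0263
[433. 293.] 444 [ 0.725 -0.226  0.06 ] [ 0.777 -0.171  0.08 ] [ 0.7505 -0.1981] 0.0287
[427. 351.] 369 [ 0.664 -0.362  0.06 ] [ 0.72  -0.317  0.09 ] [ 0.693  -0.3319] 0.0303
[349. 370.] 903 [ 0.49  -0.414  0.06 ] [ 0.566 -0.338  0.09 ] [ 0.5285 -0.3753] 0.0394
```

View pics/side3.png

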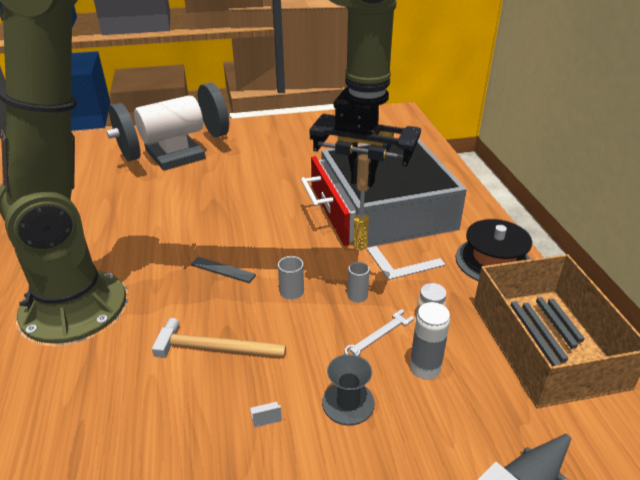

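View pics/top3.png

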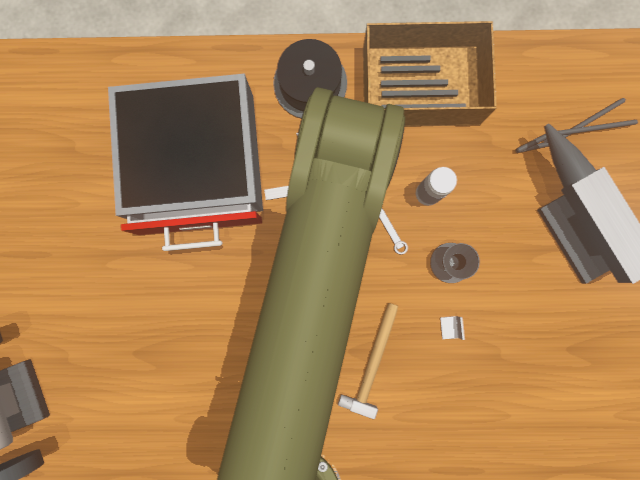

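```bash

python3 -m pendant '[[[0,0,0],[0.0075,-0.003,0],1],[[0,0,0],[0,0,0],1],[[0,0,0],[0,0,0],1],[[0,0,0],[0,0,0],1]]'; python3 -c "
from h import *
go([.6175,-.0987,.30])
d=grab('side');hsv=cv2.cvtColor(d['color'],cv2.COLOR_RGB2HSV)
m=(hsv[...,0]>20)&(hsv[...,0]<32)&(hsv[...,1]>130);m[:,:340]=0;m[:,380:]=0;m[:210]=0;m[265:]=0
v,u=np.nonzero(m)
for r in range(v.min(),v.max()+1,5): print(r,u[v==r].min(),u[v==r].max())
print(v.max(),proj(d,[.6183,-.0985,.145]),proj(d,[.6183,-.0985,.22]))
"
```

```text
time: 8.45
position: [0.6181, -0.0976, 0.3006]
tool_rot: [2.731, 1.553, 0.0]
ft_force: [-1.1, 0.4, -0.2]
grip_width: 0.27
t 8.45 pos [ 0.6181 -0.0976  0.3006] jaw az -30.74 tool z [ 1.e-04 -1.e-04 -1.e+00] F [-1.1  0.4 -0.2] w 0.27 q [-0.38  0.27  0.62  1.41 -0.16  1.51 -0.3 ]
world d [-0.0006 -0.0011 -0.0006] tool shift [-0.0012 -0.      0.0006] n 1.0
212 356 356
217 355 367
222 355 366
227 354 366
232 353 366
237 355 366
242 354 365
245 (np.float64(359.2874705451733), np.float64(243.89448485006966)) (np.float64(360.63493119205276), np.float64(214.24818319713293))
```

```bash

python3 -m pendant '[[[0,0,0],[-0.001,0,0.04],1],[[0,0,0],[0,0,0.03],1],[[0,0,0],[0,0,0.015],1],[[0,0,0],[0,0,0],1]]'; python3 -c "
from h import *
go([.6175,-.0987,.1645])
d=grab('side');cv2.imwrite('pics/s4.png',d['color'][200:330,280:440,::-1].repeat(4,0).repeat(4,1))
"
```

```text
time: 9.0
position: [0.6172, -0.0982, 0.2149]
tool_rot: [-2.73, -1.553, 0.002]
ft_force: [0.2, 0.3, -0.7]
grip_width: 0.268
t 9.0 pos [ 0.6172 -0.0982  0.2149] jaw az -30.73 tool z [-0.0016  0.     -1.    ] F [ 0.2  0.3 -0.7] w 0.268 q [-0.38  0.3   0.61  1.55 -0.18  1.35 -0.28]
world d [ 0.0003 -0.0005 -0.0504] tool shift [-0.0003  0.0006  0.0504] n 1.0
```

View pics/s4.png

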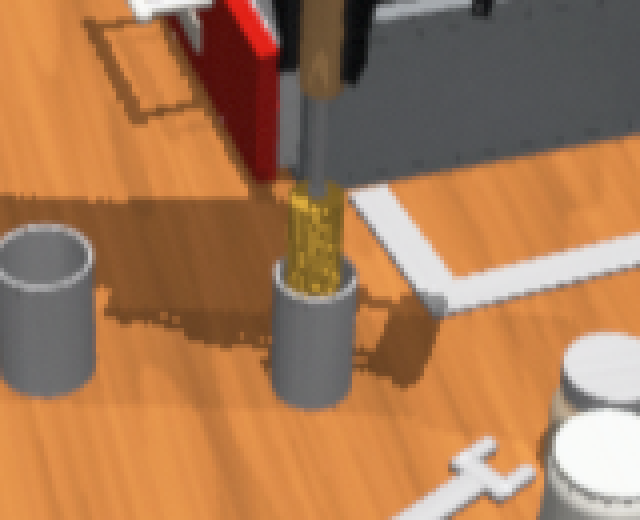

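The brush head is in the narrow pot's mouth (crop 316 against a pot centre of 314). Now I run it to the bottom, up, and down.

```bash

python3 -m pendant '[[[0,0,0],[0,0,0.025],1],[[0,0,0],[0,0,0.025],1],[[0,0,0],[0,0,0],1],[[0,0,0],[0,0,0],1],[[0,0,0],[0,0,0],1]]'; python3 -c "
from h import *
go([.6175,-.0987,.1645])
"
```

```text
time: 9.68
position: [0.6187, -0.0985, 0.1674]
tool_rot: [2.729, 1.553, 0.004]
ft_force: [-0.6, -0.2, -0.8]
grip_width: 0.265
t 9.68 pos [ 0.6187 -0.0985  0.1674] jaw az -30.72 tool z [ 3.e-03 -1.e-04 -1.e+00] F [-0.6 -0.2 -0.8] w 0.265 q [-0.37  0.33  0.6   1.61 -0.2   1.26 -0.27]
world d [-0.0012 -0.0002 -0.0029] tool shift [-0.0008 -0.001   0.0029] n 1.0
```

```bash

python3 -m pendant '[[[0,0,0],[0,0,0.004],1],[[0,0,0],[0,0,0],1],[[0,0,0],[0,0,0],1],[[0,0,0],[0,0,0],1]]'; python3 -c "
from h import *
go([.6175,-.0987,.1645])
"
```

```text
time: 10.18
position: [0.6177, -0.0983, 0.1616]
tool_rot: [-2.731, -1.554, -0.0]
ft_force: [-0.1, 0.4, -1.6]
grip_width: 0.273
t 10.18 pos [ 0.6177 -0.0983  0.1616] jaw az -30.72 tool z [ 1.e-04  0.e+00 -1.e+00] F [-0.1  0.4 -1.6] w 0.273 q [-0.37  0.34  0.6   1.62 -0.2   1.25 -0.27]
world d [-0.0002 -0.0004  0.0029] tool shift [-0.0005  0.0001 -0.0029] n 1.0
```

```bash

python3 -m pendant '[[[0,0,0],[0,0,-0.025],1],[[0,0,0],[0,0,-0.028],1],[[0,0,0],[0,0,0],1],[[0,0,0],[0,0,0],1]]'; python3 -m pendant '[[[0,0,0],[0,0,0.025],1],[[0,0,0],[0,0,0.028],1],[[0,0,0],[0,0,0],1],[[0,0,0],[0,0,0],1],[[0,0,0],[0,0,0],1]]'; python3 -c "
from h import *
go([.6175,-.0987,.1645])
d=grab('side');cv2.imwrite('pics/s5.png',d['color'][200:330,280:440,::-1].repeat(4,0).repeat(4,1))
"
```

```text
time: 10.68
position: [0.6172, -0.0981, 0.2137]
tool_rot: [-2.73, -1.553, 0.001]
ft_force: [-0.8, -0.5, -1.9]
grip_width: 0.268
time: 11.3
position: [0.6176, -0.0982, 0.1616]
tool_rot: [-2.73, -1.553, 0.0]
ft_force: [-0.6, 0.2, -1.3]
grip_width: 0.264
t 11.3 pos [ 0.6176 -0.0982  0.1616] jaw az -30.73 tool z [-1.e-04  1.e-04 -1.e+00] F [-0.6  0.2 -1.3] w 0.264 q [-0.37  0.34  0.6   1.62 -0.2   1.25 -0.27]
world d [-0.0001 -0.0005  0.0029] tool shift [-0.0005  0.0001 -0.0029] n 1.0
```

View pics/s5.png

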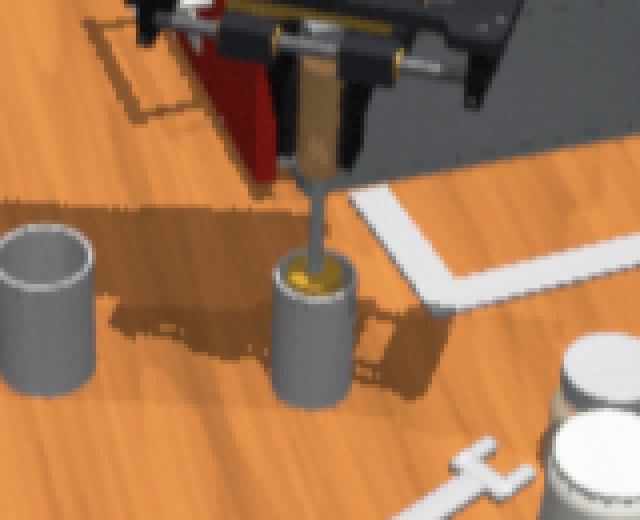

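The brush head top is level with the narrow pot's rim (crop 316,278), so the tip is near the floor. I lift and go to the middle pot.

```bash

python3 -m pendant '[[[0,0,0],[0,0,-0.05],1],[[0,0,0],[0,0,-0.06],1],[[0,0,0],[0,0,-0.03],1],[[0,0,0],[0,0,0],1]]'; python3 -c "
from h import *
go([.4752,-.0537,.30])
for n in ('top','side'):
    d=grab(n)
    for c in clusters(d,.06,.09):
        if c[5]<.035 and .4<c[4][0]<.8 and c[4][1]<.05: print(n,*c)
"
```

```text
time: 11.85
position: [0.619, -0.0988, 0.3049]
tool_rot: [2.728, 1.552, 0.008]
ft_force: [0.4, -0.0, -1.1]
grip_width: 0.271
t 11.85 pos [ 0.619  -0.0988  0.3049] jaw az -30.74 tool z [ 6.1e-03 -2.0e-04 -1.0e+00] F [ 0.4 -0.  -1.1] w 0.271 q [-0.38  0.27  0.63  1.41 -0.16  1.51 -0.3 ]
world d [-0.1438  0.0451 -0.0049] tool shift [-0.0347 -0.1467  0.004 ] n 3.0
top [426. 194.] 93 [ 0.664 -0.341  0.06 ] [ 0.709 -0.297  0.09 ] [ 0.6882 -0.3212] 0.0288
side [290. 267.] 398 [ 0.449 -0.085  0.06 ] [ 0.505 -0.024  0.085] [ 0.4759 -0.0545] 0.0306
side [358. 271.] 330 [ 0.595 -0.124  0.06 ] [ 0.641 -0.075  0.085] [ 0.6195 -0.0997] 0.0257
side [433. 293.] 443 [ 0.726 -0.227  0.06 ] [ 0.779 -0.172  0.081] [ 0.7521 -0.1993] 0.0282
side [427. 351.] 361 [ 0.663 -0.362  0.06 ] [ 0.72  -0.317  0.09 ] [ 0.693  -0.3319] 0.0304
```

```bash

python3 -m pendant '[[[0,0,0],[-0.009,-0.036,0],1],[[0,0,0],[-0.012,-0.05,0],1],[[0,0,0],[-0.0135,-0.06,0],1],[[0,0,0],[0,0,0],1],[[0,0,0],[0,0,0],1]]'; python3 -c "
from h import *
go([.4752,-.0537,.30])
d=grab('side')
for c in clusters(d,.06,.09):
        if c[5]<.035 and .4<c[4][0]<.8 and c[4][1]<.05: print(*c)
"
```

```text
time: 12.58
position: [0.4745, -0.0532, 0.3009]
tool_rot: [-2.73, -1.554, 0.0]
ft_force: [0.3, -0.5, -1.3]
grip_width: 0.266
t 12.57 pos [ 0.4745 -0.0532  0.3009] jaw az -30.69 tool z [-2.e-04  3.e-04 -1.e+00] F [ 0.3 -0.5 -1.3] w 0.266 q [-0.55 -0.11  0.56  1.75  0.06  1.48 -0.53]
world d [ 0.0007 -0.0005 -0.0009] tool shift [-0.0001  0.0009  0.0009] n 1.0
[290. 267.] 402 [ 0.449 -0.086  0.06 ] [ 0.505 -0.024  0.085] [ 0.4772 -0.0549] 0.0308
[358. 271.] 324 [ 0.595 -0.125  0.06 ] [ 0.639 -0.075  0.085] [ 0.6174 -0.0992] 0.0261
[433. 293.] 441 [ 0.725 -0.227  0.06 ] [ 0.778 -0.172  0.08 ] [ 0.7524 -0.1989] 0.0287
[428. 351.] 366 [ 0.663 -0.361  0.06 ] [ 0.72  -0.317  0.09 ] [ 0.6928 -0.3321] 0.0303
[348. 389.] 43 [ 0.509 -0.414  0.06 ] [ 0.541 -0.391  0.09 ] [ 0.5251 -0.4013] 0.0175
```

Down in the middle pot (139 mm), twice.

```bash

python3 -m pendant '[[[0,0,0],[0,0,0.04],1],[[0,0,0],[0,0,0.03],1],[[0,0,0],[0,0,0.015],1],[[0,0,0],[0,0,0],1]]'; python3 -c "
from h import *
go([.4752,-.0537,.1616])
d=grab('side');cv2.imwrite('pics/s6.png',d['color'][180:310,210:370,::-1].repeat(4,0).repeat(4,1))
"
```

```text
time: 13.12
position: [0.4745, -0.0537, 0.2156]
tool_rot: [2.731, 1.553, -0.004]
ft_force: [0.2, 0.2, -0.6]
grip_width: 0.267
t 13.12 pos [ 0.4745 -0.0537  0.2156] jaw az -30.77 tool z [-0.0025 -0.0014 -1.    ] F [ 0.2  0.2 -0.6] w 0.267 q [-0.54 -0.07  0.58  1.89  0.04  1.31 -0.51]
world d [ 0.0007  0.     -0.054 ] tool shift [0.0005 0.0006 0.054 ] n 1.0
```

View pics/s6.png

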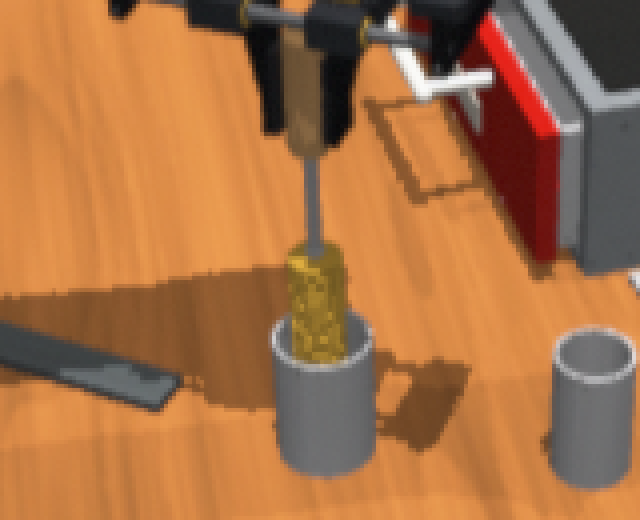

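The brush is in the middle pot, at crop 317 against a pot centre of 324, about 3 mm off in a 10 mm clearance.

```bash

python3 -m pendant '[[[0,0,0],[0.001,0.002,0.025],1],[[0,0,0],[0,0,0.029],1],[[0,0,0],[0,0,0],1],[[0,0,0],[0,0,0],1],[[0,0,0],[0,0,0],1]]'; python3 -m pendant '[[[0,0,0],[0,0,-0.025],1],[[0,0,0],[0,0,-0.028],1],[[0,0,0],[0,0,0],1],[[0,0,0],[0,0,0],1]]'; python3 -m pendant '[[[0,0,0],[0,0,0.025],1],[[0,0,0],[0,0,0.028],1],[[0,0,0],[0,0,0],1],[[0,0,0],[0,0,0],1],[[0,0,0],[0,0,0],1]]'; python3 -c "
from h import *
go([.4752,-.0537,.1616])
d=grab('side');cv2.imwrite('pics/s7.png',d['color'][180:310,210:370,::-1].repeat(4,0).repeat(4,1))
"
```

```text
time: 13.8
position: [0.478, -0.0535, 0.1642]
tool_rot: [2.73, 1.553, 0.004]
ft_force: [0.2, -0.0, -1.3]
grip_width: 0.271
time: 14.3
position: [0.4766, -0.0535, 0.2153]
tool_rot: [-2.73, -1.554, -0.0]
ft_force: [-0.0, -0.4, -1.3]
grip_width: 0.267
time: 14.92
position: [0.4775, -0.0535, 0.1636]
tool_rot: [2.73, 1.553, 0.003]
ft_force: [-0.2, -0.5, -0.9]
grip_width: 0.265
t 14.93 pos [ 0.4775 -0.0535  0.1636] jaw az -30.73 tool z [ 1.7e-03  3.0e-04 -1.0e+00] F [-0.2 -0.5 -0.9] w 0.265 q [-0.54 -0.02  0.59  1.96  0.01  1.2  -0.49]
world d [-0.0023 -0.0002 -0.002 ] tool shift [-0.0013 -0.0019  0.002 ] n 1.0
```

View pics/s7.png

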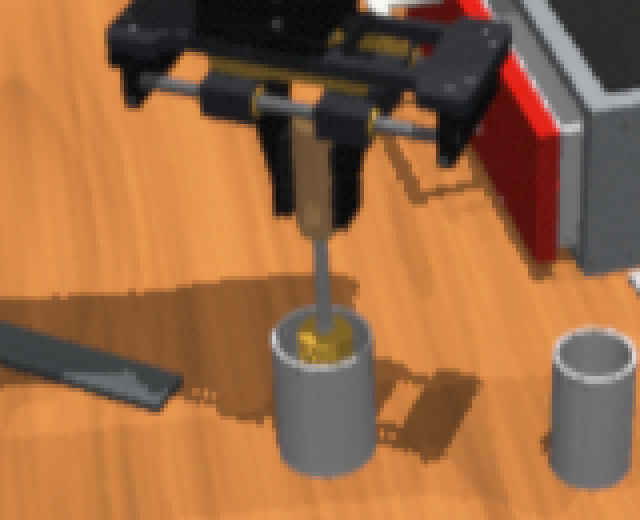

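Middle pot is done; the brush head top is at its rim (crop 325,338). Now I return the brush to the stand.

```bash

python3 -m pendant '[[[0,0,0],[0,0,-0.05],1],[[0,0,0],[0,0,-0.06],1],[[0,0,0],[0,0,-0.035],1],[[0,0,0],[0,0,0],1]]'; python3 -c "
from h import *
go([.527,-.3776,.305])
"
```

```text
time: 15.48
position: [0.4786, -0.0537, 0.3112]
tool_rot: [2.728, 1.552, 0.011]
ft_force: [0.7, 0.3, -1.3]
grip_width: 0.265
t 15.47 pos [ 0.4786 -0.0537  0.3112] jaw az -30.73 tool z [ 0.0072  0.0013 -1.    ] F [ 0.7  0.3 -1.3] w 0.265 q [-0.55 -0.11  0.57  1.73  0.06  1.5  -0.53]
world d [ 0.0484 -0.3239 -0.0062] tool shift [-0.2538  0.2071  0.0062] n 5.0
```

```bash

python3 -m pendant '[[[0,0,0],[-0.03,0.025,0],1],[[0,0,0],[-0.045,0.037,0],1],[[0,0,0],[-0.05,0.04,0],1],[[0,0,0],[-0.05,0.04,0],1],[[0,0,0],[-0.045,0.037,0],1],[[0,0,0],[-0.034,0.028,0],1],[[0,0,0],[0,0,0],1],[[0,0,0],[0,0,0],1]]'; python3 -c "
from h import *
go([.527,-.3776,.305])
"
```

```text
time: 16.48
position: [0.5243, -0.3738, 0.3064]
tool_rot: [-2.729, -1.552, 0.001]
ft_force: [0.3, 1.1, -1.2]
grip_width: 0.272
t 16.48 pos [ 0.5243 -0.3738  0.3064] jaw az -30.73 tool z [-0.0015  0.0015 -1.    ] F [ 0.3  1.1 -1.2] w 0.272 q [-0.07  0.37  0.89  1.36 -0.29  1.55  0.25]
world d [ 0.0027 -0.0038 -0.0014] tool shift [-0.0019  0.0042  0.0014] n 1.0
```

```bash

python3 -m pendant '[[[0,0,0],[-0.002,0.004,0],1],[[0,0,0],[0,0,0.03],1],[[0,0,0],[0,0,0],1],[[0,0,0],[0,0,0],1]]'; python3 -c "
from h import *
go([.527,-.3776,.1625])
d=grab('side');cv2.imwrite('pics/s8.png',d['color'][300:430,270:430,::-1].repeat(4,0).repeat(4,1))
"
```

```text
time: 16.98
position: [0.5276, -0.3777, 0.2786]
tool_rot: [2.729, 1.555, 0.002]
ft_force: [-0.8, -0.1, -0.9]
grip_width: 0.269
t 16.98 pos [ 0.5276 -0.3777  0.2786] jaw az -30.64 tool z [ 0.0013  0.     -1.    ] F [-0.8 -0.1 -0.9] w 0.269 q [-0.07  0.39  0.89  1.4  -0.3   1.5   0.27]
world d [-6.000e-04  1.000e-04 -1.161e-01] tool shift [-0.0003 -0.0007  0.1161] n 2.0
```

View pics/s8.png

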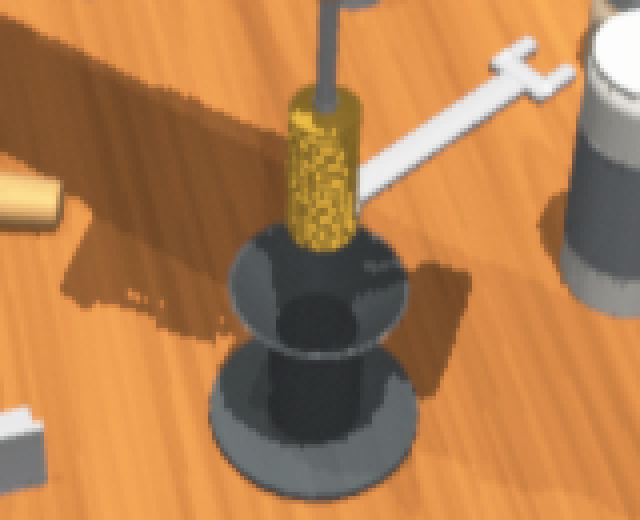

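Brush (crop 323) is centred over the stand mouth (320). Lower.

```bash

python3 -m pendant '[[[0,0,0],[0,-0.0005,0.04],1],[[0,0,0],[0,0,0.035],1],[[0,0,0],[0,0,0.02],1],[[0,0,0],[0,0,0.014],1],[[0,0,0],[0,0,0],1],[[0,0,0],[0,0,0],1]]'; python3 -c "
from h import *
go([.527,-.3776,.1615])
"
```

```text
time: 17.77
position: [0.5271, -0.3787, 0.1698]
tool_rot: [2.729, 1.553, 0.001]
ft_force: [0.5, -0.7, -1.2]
grip_width: 0.267
t 17.77 pos [ 0.5271 -0.3787  0.1698] jaw az -30.73 tool z [ 0.0017 -0.0011 -1.    ] F [ 0.5 -0.7 -1.2] w 0.267 q [-0.06  0.45  0.85  1.55 -0.34  1.3   0.3 ]
world d [-0.0001  0.0011 -0.0083] tool shift [ 0.0009 -0.0006  0.0083] n 1.0
```

```bash

python3 -m pendant '[[[0,0,0],[0,0,0.007],1],[[0,0,0],[0,0,0],1],[[0,0,0],[0,0,0],1],[[0,0,0],[0,0,0],-1],[[0,0,0],[0,0,0],-1],[[0,0,0],[0,0,0],-1],[[0,0,0],[0,0,0],-1],[[0,0,0],[0,0,0],-1]]'; python3 -m pendant '[[[0,0,0],[0,0,0],-1],[[0,0,0],[0,0,0],-1],[[0,0,0],[0,0,0],-1],[[0,0,0],[0,0,0],-1]]';  python3 -c "
from h import *
go([.527,-.3776,.30])
"
```

```text
time: 18.77
position: [0.5265, -0.3781, 0.1616]
tool_rot: [2.731, 1.554, 0.0]
ft_force: [-0.4, -0.7, 0.9]
grip_width: 0.755
time: 19.27
position: [0.5265, -0.3781, 0.1615]
tool_rot: [-2.731, -1.553, -0.0]
ft_force: [1.0, -0.2, 0.4]
grip_width: 0.992
t 19.27 pos [ 0.5265 -0.3781  0.1615] jaw az -30.73 tool z [ 0.e+00  1.e-04 -1.e+00] F [ 1.  -0.2  0.4] w 0.992 q [-0.06  0.45  0.85  1.56 -0.35  1.29  0.3 ]
world d [0.0005 0.0005 0.1385] tool shift [ 0.0007  0.0002 -0.1385] n 3.0
```

```bash

python3 -m pendant '[[[0,0,0],[0,0,-0.05],-1],[[0,0,0],[0,0,-0.06],-1],[[0,0,0],[0,0,-0.05],-1],[[0,0,0],[0.05,0,0],-1],[[0,0,0],[0.06,0,0],-1],[[0,0,0],[0,0,0],-1]]';  python3 - <<'E'
from h import *
go([.527,-.1,.32])
for n in ('top','side'):
    d=grab(n);cv2.imwrite(f'pics/{n}9.png',d['color'][:,:,::-1])
    for c in clusters(d,.06,.09)+clusters(d,.14,.214):
        if c[5]<.035 and .4<c[4][0]<.8 and c[4][1]<.05: print(n,*c)
    P=cloud(d);C=d['color'].astype(int)
    red=(C[...,0]>150)&(C[...,1]<60)&(C[...,2]<60)&(P[...,0]<.8)&(P[...,2]<.15)&(P[...,0]>.4)
    q=P[red];print('red',q.min(0).round(3),q.max(0).round(3))
    # outer face pts near top
    (vx,vy,x0,y0)=cv2.fitLine(q[:,:2].astype(np.float32),cv2.DIST_HUBER,0,.01,.01).ravel();print('line az',np.degrees(np.arctan2(vy,vx)),x0,y0)
    bar=(P[...,2]>.075)&(P[...,2]<.105)&(P[...,0]>.5)&(P[...,0]<.588)&(P[...,1]>.12)&(P[...,1]<.34)&(C.min(-1)>90)
    b=P[bar]
    if len(b)>10:
        print('bar',len(b),b.min(0).round(3),b.max(0).round(3)); r=cv2.minAreaRect(b[:,:2].astype(np.float32));print(r)
E
```

```text
time: 20.02
position: [0.5869, -0.2764, 0.3207]
tool_rot: [-2.719, -1.568, -0.004]
ft_force: [0.6, -0.6, -0.7]
grip_width: 1.001
t 20.02 pos [ 0.5869 -0.2764  0.3207] jaw az -30.08 tool z [ 6.0e-04  3.4e-03 -1.0e+00] F [ 0.6 -0.6 -0.7] w 1.001 q [-0.22  0.37  0.86  1.32 -0.28  1.57  0.08]
world d [-0.0599  0.1764 -0.0007] tool shift [ 0.1226 -0.1402  0.0012] n 3.0
top [375. 163.] 452 [ 0.726 -0.222  0.062] [ 0.779 -0.171  0.08 ] [ 0.7522 -0.1968] 0.0268
top [425. 193.] 84 [ 0.664 -0.329  0.06 ] [ 0.709 -0.297  0.09 ] [ 0.687  -0.3153] 0.0262
top [332. 222.] 123 [ 0.595 -0.121  0.06 ] [ 0.641 -0.076  0.084] [ 0.6181 -0.0985] 0.023
top [311. 286.] 111 [ 0.451 -0.08   0.064] [ 0.503 -0.027  0.084] [ 0.4765 -0.0532] 0.0277
top [438. 179.] 353 [ 0.666 -0.34   0.14 ] [ 0.722 -0.299  0.155] [ 0.6936 -0.3269] 0.0284
red [0.603 0.15  0.108] [0.618 0.333 0.112]
line az -85.201 0.6088447 0.26308388
bar 384 [0.558 0.144 0.09 ] [0.587 0.272 0.104]
((0.5726709365844727, 0.20795679092407227), (0.028863031417131424, 0.12810349464416504), 0.41949692368507385)
side [290. 267.] 401 [ 0.449 -0.086  0.06 ] [ 0.505 -0.023  0.084] [ 0.4763 -0.0543] 0.0314
side [358. 271.] 331 [ 0.595 -0.127  0.06 ] [ 0.641 -0.075  0.084] [ 0.6152 -0.1002] 0.0264
side [433. 293.] 443 [ 0.725 -0.226  0.061] [ 0.779 -0.171  0.08 ] [ 0.7519 -0.1989] 0.0284
side [427. 351.] 369 [ 0.664 -0.361  0.06 ] [ 0.72  -0.318  0.09 ] [ 0.6928 -0.3322] 0.0303
side [433. 315.] 684 [ 0.665 -0.359  0.14 ] [ 0.722 -0.3    0.154] [ 0.6939 -0.3297] 0.03
side [350. 337.] 398 [ 0.515 -0.392  0.141] [ 0.538 -0.374  0.214] [ 0.5263 -0.3803] 0.0123
red [0.602 0.137 0.109] [0.623 0.353 0.115]
line az -85.82366 0.6074909 0.3212192
bar 178 [0.558 0.139 0.091] [0.588 0.272 0.105]
((0.5746443867683411, 0.2060481607913971), (0.02457265555858612, 0.13264276087284088), 4.253501892089844)
```

View pics/side9.png

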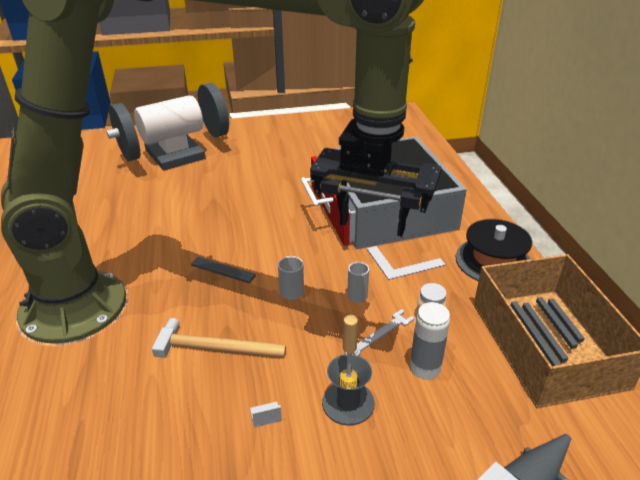

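View pics/top9.png

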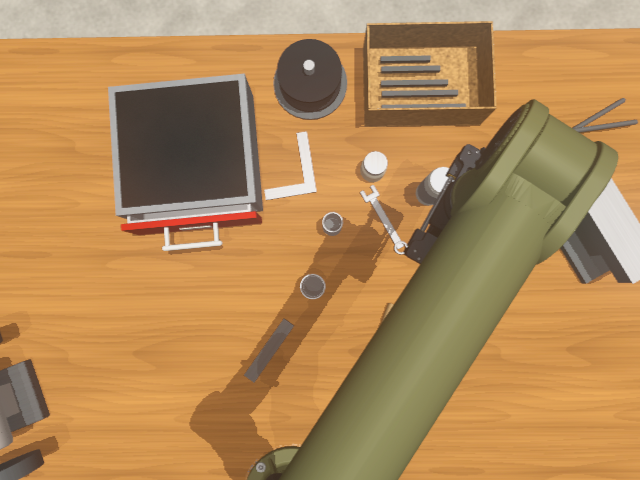

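Brush is back in its stand and the pots are unmoved. Next I refine the handle bar and cabinet axis.

```bash
python3 - <<'E'
from h import *
d=dict(np.load('top0.npz'));P=cloud(d)
bar=(P[...,2]>.09)&(P[...,2]<.106)&(P[...,0]>.54)&(P[...,0]<.576)&(P[...,1]>.12)&(P[...,1]<.34)
b=P[bar];
(vx,vy,x0,y0)=cv2.fitLine(b[:,:2].astype(np.float32),cv2.DIST_HUBER,0,.01,.01).ravel();print('az',np.degrees(np.arctan2(vy,vx)),x0,y0)
for y in np.arange(.14,.28,.01):
    k=b[abs(b[:,1]-y)<.004];print(round(y,3),len(k),k[:,0].min().round(4) if len(k) else None,k[:,0].max().round(4) if len(k) else None)
print(b[:,1].min(),b[:,1].max(),np.median(b[:,2]))
C=d['color'].astype(int)
# cabinet top edge
t=(P[...,2]>.11)&(P[...,2]<.13)&(P[...,0]>.5)&(P[...,1]>.03)&(P[...,1]<.42)&(P[...,0]<1)
r=cv2.minAreaRect(P[t][:,:2].astype(np.float32));print(r)
E
```

```text
az -86.538704 0.5673382 0.2124601
0.14 1 0.5718 0.5718
0.15 15 0.5674 0.574
0.16 16 0.5658 0.5743
0.17 18 0.5655 0.5744
0.18 16 0.5654 0.5746
0.19 22 0.5636 0.5748
0.2 17 0.5637 0.5728
0.21 20 0.5618 0.5727
0.22 21 0.5615 0.5729
0.23 18 0.5599 0.5707
0.24 21 0.5597 0.571
0.25 19 0.5597 0.5687
0.26 31 0.5577 0.5753
0.27 17 0.558 0.5755
0.28 0 None None
0.143177891116598 0.2723458333799069 0.09850055973589988
((0.7711034417152405, 0.226703941822052), (0.3198326826095581, 0.30227288603782654), 4.7241363525390625)
```

```bash

python3 -m pendant '[[[0,0,-4.4],[0.04,-0.006,0],0.1],[[0,0,-4.4],[0.06,-0.006,0],0.1],[[0,0,-4.4],[0.06,-0.006,0],0.1],[[0,0,-4.4],[0.06,-0.006,0],0.1],[[0,0,-4.4],[0.06,-0.006,0],0.1],[[0,0,-4.4],[0.06,-0.006,0],0.1],[[0,0,-4.4],[0.06,-0.006,0],0.1],[[0,0,-4.0],[0.05,-0.006,0],0.1]]' 40; python3 -m pendant '[[[0,0,0],[0,0,0],0.1],[[0,0,0],[0,0,0],0.1]]'; python3 -c "
from h import *
go([.567,.208,.30],4.7)"
```

```text
time: 21.12
position: [0.6519, 0.1578, 0.3215]
tool_rot: [2.14, 2.299, -0.0]
ft_force: [-0.5, 0.5, 0.1]
grip_width: 0.452
time: 21.38
position: [0.6522, 0.1547, 0.3217]
tool_rot: [2.144, 2.294, -0.002]
ft_force: [-0.0, -0.6, 0.1]
grip_width: 0.451
t 21.38 pos [0.6522 0.1547 0.3217] jaw az 3.88 tool z [ 5.0e-04 -1.7e-03 -1.0e+00] F [-0.  -0.6  0.1] w 0.451 q [-0.71  0.38  0.62  1.25 -0.21  1.58 -0.06]
world d [-0.0852  0.0533 -0.0217] tool shift [ 0.0589 -0.0814  0.0216] n 2.0
turn rz -0.82
```

```bash

python3 -m pendant '[[[0,0,-0.8],[0.029,-0.041,0],0.1],[[0,0,0],[0.03,-0.04,0.02],0.1],[[0,0,0],[0,0,0.05],0.1],[[0,0,0],[0,0,0.05],0.1],[[0,0,0],[0,0,0],0.1],[[0,0,0],[0,0,0],0.1]]' 40;python3 -c "
from h import *
go([.567,.208,.075],4.7)"
```

```text
time: 22.12
position: [0.5682, 0.2084, 0.2038]
tool_rot: [2.128, 2.309, 0.004]
ft_force: [-0.6, -0.3, 0.5]
grip_width: 0.448
t 22.12 pos [0.5682 0.2084 0.2038] jaw az 4.69 tool z [ 2.8e-03  7.0e-04 -1.0e+00] F [-0.6 -0.3  0.5] w 0.448 q [-0.88  0.25  0.58  1.62 -0.14  1.31 -0.2 ]
world d [-0.0012 -0.0004 -0.1288] tool shift [-0.0004 -0.0016  0.1288] n 3.0
turn rz -0.01
```

```bash

python3 -m pendant '[[[0,0,0],[0,-0.001,0.045],0.1],[[0,0,0],[0,0,0.045],0.1],[[0,0,0],[0,0,0.037],0.1],[[0,0,0],[0,0,0],0.1],[[0,0,0],[0,0,0],1],[[0,0,0],[0,0,0],1],[[0,0,0],[0,0,0],1],[[0,0,0],[0,0,0],1]]' 40;python3 -m pendant '[[[0,0,0],[0,0,0],1],[[0,0,0],[0,0,0],1],[[0,0,0],[0,0,0],1]]';python3 -c "
from h import *
go([.567,.208,.075],4.7)
d=grab('side');cv2.imwrite('pics/s10.png',d['color'][120:250,230:390,::-1].repeat(4,0).repeat(4,1))"
```

```text
time: 23.12
position: [0.5666, 0.2104, 0.076]
tool_rot: [2.124, 2.313, 0.004]
ft_force: [0.4, -0.1, 3.7]
grip_width: 0.123
time: 23.5
position: [0.5666, 0.2104, 0.076]
tool_rot: [2.124, 2.313, 0.004]
ft_force: [0.8, -0.0, 6.7]
grip_width: 0.129
t 23.5 pos [0.5666 0.2104 0.076 ] jaw az 4.88 tool z [ 0.0024  0.0013 -1.    ] F [ 0.8 -0.   6.7] w 0.129 q [-0.85  0.37  0.55  1.76 -0.22  1.07 -0.15]
world d [ 0.0004 -0.0024 -0.001 ] tool shift [-0.0025  0.0002  0.001 ] n 1.0
turn rz 0.18
```

View pics/s10.png

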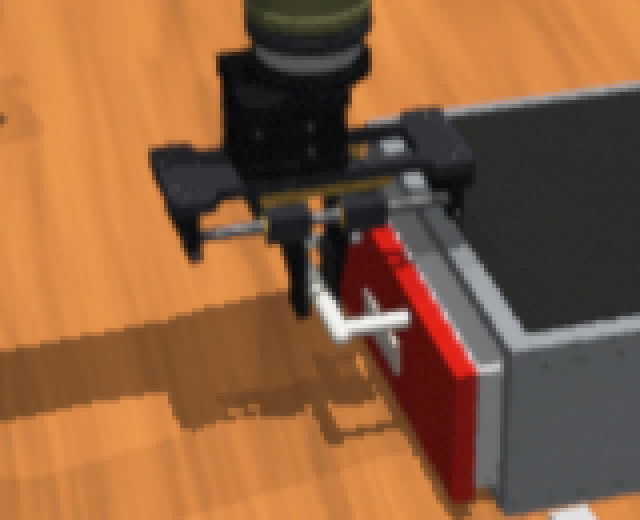

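The gripper holds the bar between its fingers (crop 315,270). Pull.

```bash

python3 -m pendant '[[[0,0,0],[0,-0.015,0],1],[[0,0,0],[0,-0.025,0],1],[[0,0,0],[0,-0.025,0],1],[[0,0,0],[0,-0.025,0],1],[[0,0,0],[0,-0.025,0],1],[[0,0,0],[0,-0.025,0],1],[[0,0,0],[0,-0.01,0],1],[[0,0,0],[0,0,0],1]]' 40;python3 -c "
from h import *
go([.417,.196,.075],4.7)
d=grab('side');cv2.imwrite('pics/s11.png',d['color'][:,:,::-1])"
```

```text
time: 24.55
position: [0.4154, 0.1976, 0.0759]
tool_rot: [-2.123, -2.314, -0.002]
ft_force: [-1.9, -1.1, 10.2]
grip_width: 0.126
t 24.55 pos [0.4154 0.1976 0.0759] jaw az 4.93 tool z [ 2.0e-04  1.7e-03 -1.0e+00] F [-1.9 -1.1 10.2] w 0.126 q [-1.02  0.04  0.53  2.1  -0.03  1.01 -0.39]
world d [ 0.0016 -0.0016 -0.0009] tool shift [-0.0018  0.0014  0.0009] n 1.0
turn rz 0.23
```

View pics/s11.png

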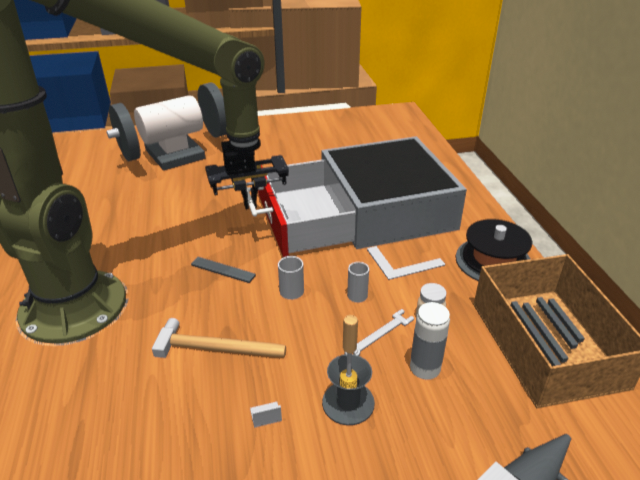

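Drawer is open and nothing else has moved. Release and lift, then go to the narrow pot.

```bash

python3 -m pendant '[[[0,0,0],[0,0,0],0.1],[[0,0,0],[0,0,0],0.1],[[0,0,0],[0,0,0],0.1],[[0,0,0],[0,0,0],0.1],[[0,0,0],[0,0,-0.04],0.1],[[0,0,0],[0,0,-0.06],0.1],[[0,0,0],[0,0,-0.06],-1],[[0,0,0],[0,0,-0.06],-1]]';python3 -c "
from h import *
go([.618,-.0985,.29],-9)
d=grab('top');print(clusters(d,.06,.09)[0]);[print(*c) for c in clusters(d,.06,.09) if c[5]<.035 and .4<c[4][0]<.8 and c[4][1]<.05]"
```

```text
time: 25.6
position: [0.4157, 0.1969, 0.2964]
tool_rot: [-2.125, -2.314, -0.0]
ft_force: [0.9, 0.5, -0.1]
grip_width: 0.594
t 25.6 pos [0.4157 0.1969 0.2964] jaw az 4.87 tool z [ 1.e-04  3.e-04 -1.e+00] F [ 0.9  0.5 -0.1] w 0.594 q [-1.05 -0.15  0.5   1.79  0.07  1.48 -0.48]
world d [ 0.2023 -0.2954 -0.0064] tool shift [-0.3115  0.1765  0.0064] n 5.0
turn rz 13.87
(array([446.,  43.]), np.int32(1159), array([ 0.873, -0.456,  0.06 ]), array([ 1.059, -0.188,  0.09 ]), array([ 0.9658, -0.3219]), 0.1612)
[375. 163.] 449 [ 0.726 -0.222  0.06 ] [ 0.779 -0.171  0.081] [ 0.7523 -0.1968] 0.027
[426. 194.] 97 [ 0.664 -0.34   0.06 ] [ 0.708 -0.297  0.09 ] [ 0.6873 -0.3202] 0.0286
[332. 222.] 119 [ 0.595 -0.121  0.062] [ 0.64  -0.076  0.084] [ 0.6179 -0.0981] 0.023
[311. 286.] 113 [ 0.451 -0.08   0.063] [ 0.503 -0.027  0.084] [ 0.4764 -0.0533] 0.0278
```

```bash

python3 -m pendant '[[[0,0,0],[-0.04,0.023,0],-1],[[0,0,0],[-0.06,0.034,0],-1],[[0,0,0],[-0.06,0.034,0],-1],[[0,0,0],[-0.06,0.034,0],-1],[[0,0,0],[-0.06,0.034,0],-1],[[0,0,0],[-0.032,0.018,0],-1],[[0,0,7],[0,0,0],-1],[[0,0,7],[0,0,0],-1]]';python3 -m pendant '[[[0,0,0],[0,0,0.05],-1],[[0,0,0],[0,0,0],-1]]' ;python3 -c "
from h import *
go([.618,-.0985,.044],-9)"
```

```text
time: 26.65
position: [0.6043, -0.0782, 0.2937]
tool_rot: [-2.397, -2.031, 0.002]
ft_force: [0.1, 0.4, -0.1]
grip_width: 0.997
time: 26.9
position: [0.6018, -0.0763, 0.2409]
tool_rot: [-2.387, -2.035, 0.009]
ft_force: [0.7, -0.1, 0.7]
grip_width: 1.0
t 26.9 pos [ 0.6018 -0.0763  0.2409] jaw az -9.11 tool z [-7.6e-03  2.0e-04 -1.0e+00] F [ 0.7 -0.1  0.7] w 1.0 q [-0.67  0.31  0.93  1.56 -0.25  1.41  0.13]
world d [ 0.0162 -0.0222 -0.1969] tool shift [-0.0191  0.021   0.1967] n 4.0
turn rz -0.11
```

```bash

python3 -m pendant '[[[0,0,0],[-0.019,0.0195,0],-1],[[0,0,0],[0,0,0.05],-1],[[0,0,0],[0,0,0.04],-1],[[0,0,0],[0,0,0],-1],[[0,0,0],[0,0,0],-1]]';python3 -c "
from h import *
go([.618,-.0985,.044],-9)"
```

```text
time: 27.52
position: [0.622, -0.0994, 0.1571]
tool_rot: [2.389, 2.037, 0.003]
ft_force: [-0.1, -0.8, -0.3]
grip_width: 1.0
t 27.52 pos [ 0.622  -0.0994  0.1571] jaw az -9.11 tool z [ 3.1e-03 -4.0e-04 -1.0e+00] F [-0.1 -0.8 -0.3] w 1.0 q [-0.58  0.42  0.9   1.62 -0.34  1.26  0.22]
world d [-0.004   0.0009 -0.1131] tool shift [ 0.0003 -0.0044  0.1131] n 2.0
turn rz -0.11
```

```bash

python3 -m pendant '[[[0,0,0],[0,-0.003,0],-1],[[0,0,0],[0,0,0.045],-1],[[0,0,0],[0,0,0.045],-1],[[0,0,0],[0,0,0.024],-1],[[0,0,0],[0,0,0],-1],[[0,0,0],[0,0,0],1],[[0,0,0],[0,0,0],1],[[0,0,0],[0,0,0],1]]' 25;python3 -c "
from h import *
go([.618,-.0985,.044],-9)"
```

```text
time: 28.52
position: [0.6183, -0.0986, 0.0417]
tool_rot: [2.39, 2.037, 0.003]
ft_force: [-0.3, -0.0, -0.5]
grip_width: 0.746
t 28.52 pos [ 0.6183 -0.0986  0.0417] jaw az -9.12 tool z [ 1.9e-03  2.0e-04 -1.0e+00] F [-0.3 -0.  -0.5] w 0.746 q [-0.53  0.54  0.83  1.73 -0.44  1.07  0.29]
world d [-0.0003  0.0001  0.0023] tool shift [ 0.0001 -0.0003 -0.0023] n 1.0
turn rz -0.12
```

```bash

python3 -m pendant '[[[0,0,0],[0,0,0],1],[[0,0,0],[0,0,0],1],[[0,0,0],[0,0,0],1],[[0,0,0],[0,0,-0.03],1],[[0,0,0],[0,0,-0.05],1],[[0,0,0],[0,0,-0.05],1],[[0,0,0],[0,0,-0.04],1],[[0,0,0],[0,0,0],1]]' 30;python3 -c "
from h import *
go([.555,.2745,.21],10)
d=grab('side');cv2.imwrite('pics/s12.png',d['color'][:,:,::-1])"
```

```text
time: 29.52
position: [0.6191, -0.0994, 0.2136]
tool_rot: [2.389, 2.035, 0.006]
ft_force: [-0.2, -1.0, -3.0]
grip_width: 0.52
t 29.52 pos [ 0.6191 -0.0994  0.2136] jaw az -9.14 tool z [ 5.5e-03 -1.0e-04 -1.0e+00] F [-0.2 -1.  -3. ] w 0.52 q [-0.61  0.37  0.93  1.56 -0.3   1.36  0.19]
world d [-0.0641  0.3739 -0.0036] tool shift [ 0.359  -0.1227  0.0033] n 6.0
turn rz -19.14
```

View pics/s12.png

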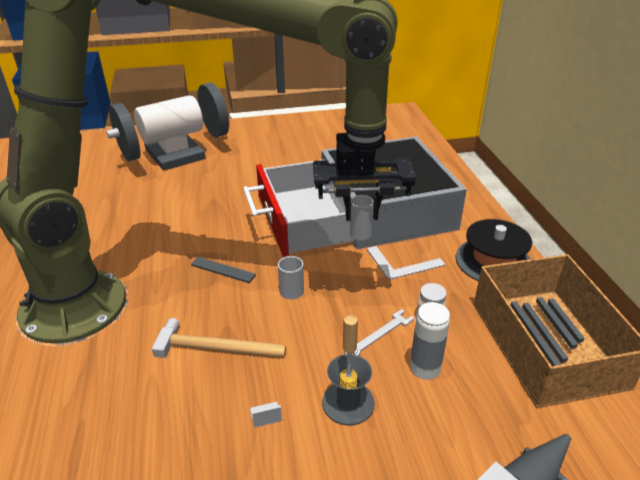

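Narrow pot is held upright (361,220). Carry it over the drawer.

```bash

python3 -m pendant '[[[0,0,0],[0.03,-0.01,0],1],[[0,0,0],[0.055,-0.019,0],1],[[0,0,0],[0.055,-0.019,0],1],[[0,0,0],[0.055,-0.019,0],1],[[0,0,0],[0.055,-0.019,0],1],[[0,0,0],[0.055,-0.019,0],1],[[0,0,-7],[0.035,-0.012,0],1],[[0,0,-7],[0.02,-0.006,0],1]]';python3 -m pendant '[[[0,0,0],[0,0,0],1],[[0,0,0],[0,0,0],1]]'; python3 -c "
from h import *
go([.555,.2745,.21],4.8)"
```

```text
time: 30.58
position: [0.5481, 0.2787, 0.2075]
tool_rot: [-2.114, -2.321, 0.007]
ft_force: [-0.3, 0.3, -1.8]
grip_width: 0.525
time: 30.82
position: [0.5506, 0.2738, 0.2094]
tool_rot: [2.129, 2.309, -0.004]
ft_force: [-0.9, -0.5, -0.7]
grip_width: 0.523
t 30.82 pos [0.5506 0.2738 0.2094] jaw az 4.66 tool z [-0.0013 -0.0022 -1.    ] F [-0.9 -0.5 -0.7] w 0.523 q [-1.13  0.31  0.77  1.58 -0.22  1.34 -0.25]
world d [0.0044 0.0007 0.0006] tool shift [ 0.0004  0.0044 -0.0006] n 1.0
turn rz -0.14
```

```bash

python3 -m pendant '[[[0,0,0],[0,0.004,0],1],[[0,0,0],[0,0,0.05],1],[[0,0,0],[0,0,0.03],1],[[0,0,0],[0,0,0],1]]'; python3 -c "
from h import *
go([.555,.2745,.065],4.8)
d=grab('side');cv2.imwrite('pics/s13.png',d['color'][100:260,230:470,::-1].repeat(3,0).repeat(3,1))
d=grab('top');cv2.imwrite('pics/t13.png',d['color'][60:320,80:400,::-1].repeat(2,0).repeat(2,1))"
```

```text
time: 31.32
position: [0.5534, 0.2742, 0.1282]
tool_rot: [-2.127, -2.311, 0.008]
ft_force: [0.3, 1.0, -1.9]
grip_width: 0.525
t 31.32 pos [0.5534 0.2742 0.1282] jaw az 4.74 tool z [-0.004  -0.0031 -1.    ] F [ 0.3  1.  -1.9] w 0.525 q [-1.1   0.38  0.74  1.67 -0.27  1.2  -0.21]
world d [ 0.0016  0.0003 -0.0632] tool shift [0.0003 0.0019 0.0632] n 2.0
turn rz -0.06
```

View pics/s13.png

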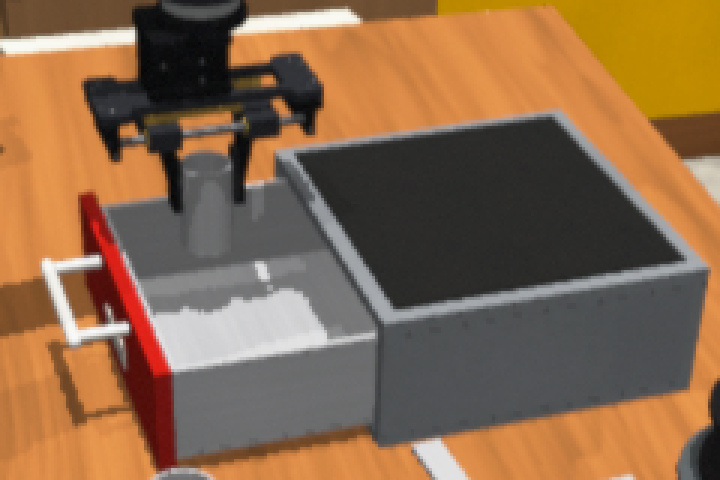

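View pics/t13.png

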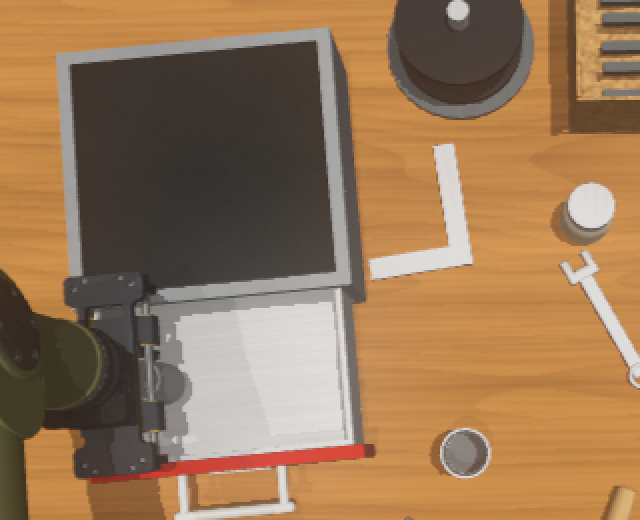

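```bash

python3 -m pendant '[[[0,0,0],[0,-0.006,0],1],[[0,0,0],[0,0,0.035],1],[[0,0,0],[0,0,0.02],1],[[0,0,0],[0,0,0.005],1],[[0,0,0],[0,0,0],1],[[0,0,0],[0,0,0],1]]'; python3 -c "
from h import *
go([.547,.2745,.064],4.8)"
```

```text
time: 32.17
position: [0.5496, 0.2759, 0.0717]
tool_rot: [2.125, 2.313, 0.003]
ft_force: [-0.4, 0.1, -1.6]
grip_width: 0.526
t 32.17 pos [0.5496 0.2759 0.0717] jaw az 4.86 tool z [ 0.0017  0.001  -1.    ] F [-0.4  0.1 -1.6] w 0.526 q [-1.09  0.43  0.72  1.74 -0.32  1.09 -0.18]
world d [-0.0026 -0.0014 -0.0077] tool shift [-0.0012 -0.0027  0.0077] n 1.0
turn rz 0.06
```

```bash

python3 -m pendant '[[[0,0,0],[0,0,0.004],1],[[0,0,0],[0,0,0.0025],1],[[0,0,0],[0,0,0],1],[[0,0,0],[0,0,0],1]]'; python3 -c "
from h import *
go([.547,.2745,.064],4.8)"
```

```text
time: 32.67
position: [0.5487, 0.2757, 0.0641]
tool_rot: [2.125, 2.314, 0.0]
ft_force: [0.1, 0.9, -1.2]
grip_width: 0.526
t 32.67 pos [0.5487 0.2757 0.0641] jaw az 4.87 tool z [ 1.e-04  1.e-04 -1.e+00] F [ 0.1  0.9 -1.2] w 0.526 q [-1.08  0.44  0.71  1.74 -0.32  1.08 -0.17]
world d [-0.0017 -0.0012 -0.0001] tool shift [-0.001  -0.0018  0.0001] n 1.0
turn rz 0.07
```

```bash

python3 -m pendant '[[[0,0,0],[0,0,0.001],1],[[0,0,0],[0,0,0],1],[[0,0,0],[0,0,0],-0.35],[[0,0,0],[0,0,0],-0.35],[[0,0,0],[0,0,0],-0.35],[[0,0,0],[0,0,0],-0.35],[[0,0,0],[0,0,-0.03],-0.35],[[0,0,0],[0,0,-0.05],-0.35]]'; python3 -m pendant '[[[0,0,0],[0,0,-0.06],-0.35],[[0,0,0],[0,0,-0.06],-0.35],[[0,0,0],[0,0,-0.03],-0.35]]'; python3 -c "
from h import *
go([.4765,-.0533,.28],-6)
d=grab('side');cv2.imwrite('pics/s14.png',d['color'][:,:,::-1])"
```

```text
time: 33.67
position: [0.5473, 0.2751, 0.1422]
tool_rot: [-2.125, -2.313, 0.006]
ft_force: [1.1, 0.5, 0.2]
grip_width: 0.676
time: 34.05
position: [0.5499, 0.2757, 0.2972]
tool_rot: [2.125, 2.313, 0.008]
ft_force: [0.5, -0.5, -0.6]
grip_width: 0.675
t 34.05 pos [0.5499 0.2757 0.2972] jaw az 4.85 tool z [ 0.0043  0.0031 -1.    ] F [ 0.5 -0.5 -0.6] w 0.675 q [-1.14  0.27  0.79  1.45 -0.19  1.49 -0.27]
world d [-0.0734 -0.329  -0.0172] tool shift [-0.3217 -0.1011  0.0158] n 6.0
turn rz 10.85
```

View pics/s14.png

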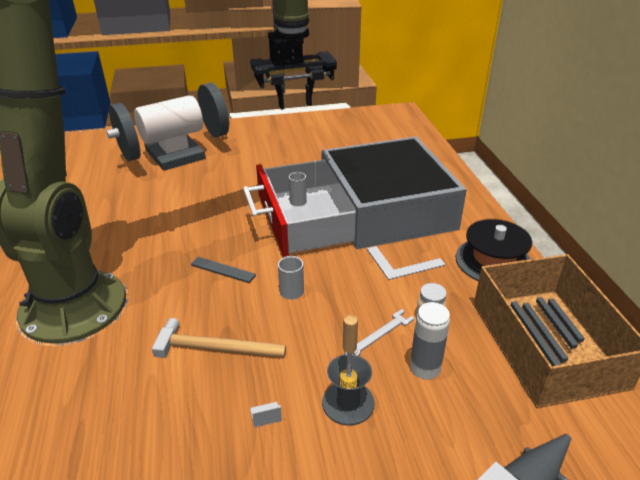

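The narrow pot stands upright in the drawer (297,190) and the middle pot is unmoved (290,277). Fetch the middle pot.

```bash

python3 -m pendant '[[[0,0,0],[-0.03,-0.01,0],-1],[[0,0,0],[-0.055,-0.018,0],-1],[[0,0,0],[-0.055,-0.018,0],-1],[[0,0,0],[-0.055,-0.017,0],-1],[[0,0,0],[-0.055,-0.017,0],-1],[[0,0,0],[-0.052,-0.015,0],-1],[[0,0,0],[-0.022,-0.006,0],-1],[[0,0,0],[0,0,0],-1]]'; python3 -m pendant '[[[0,0,0],[0,0,0.03],-1],[[0,0,0],[0,0,0.04],-1],[[0,0,0],[0,0,0],-1],[[0,0,0],[0,0,0],-1]]'; python3 -c "
from h import *
for n in ('top','side'):
  d=grab(n);[print(n,*c) for c in clusters(d,.06,.09) if c[5]<.035 and .4<c[4][0]<.8 and c[4][1]<.05]
go([.4765,-.0533,.041])"
```

```text
time: 35.1
position: [0.4755, -0.0567, 0.2932]
tool_rot: [-2.128, -2.31, -0.003]
ft_force: [-0.5, -0.0, 0.6]
grip_width: 1.0
time: 35.6
position: [0.4765, -0.0545, 0.2242]
tool_rot: [2.122, 2.315, 0.001]
ft_force: [0.3, -0.5, 0.4]
grip_width: 1.002
top [375. 163.] 452 [ 0.725 -0.222  0.06 ] [ 0.779 -0.17   0.08 ] [ 0.7519 -0.1965] 0.0268
top [426. 194.] 97 [ 0.664 -0.34   0.061] [ 0.709 -0.297  0.09 ] [ 0.688  -0.3209] 0.0287
side [290. 267.] 403 [ 0.449 -0.084  0.06 ] [ 0.505 -0.025  0.085] [ 0.476  -0.0543] 0.0303
side [433. 293.] 443 [ 0.726 -0.226  0.06 ] [ 0.779 -0.171  0.08 ] [ 0.7517 -0.1989] 0.0278
side [427. 351.] 359 [ 0.663 -0.361  0.06 ] [ 0.719 -0.316  0.09 ] [ 0.6926 -0.3325] 0.0303
t 35.7 pos [ 0.4768 -0.055   0.2246] jaw az 4.93 tool z [ 2.4e-03  2.0e-04 -1.0e+00] F [ 1.2 -0.7  0.5] w 1.0 q [-1.02 -0.15  1.01  1.88  0.13  1.34  0.04]
world d [-0.0003  0.0017 -0.1836] tool shift [ 0.0018 -0.0006  0.1836] n 3.0
```

```bash

python3 -m pendant '[[[0,0,0],[0.0015,0,0.05],-1],[[0,0,0],[0,0,0.05],-1],[[0,0,0],[0,0,0.05],-1],[[0,0,0],[0,0,0.032],-1],[[0,0,0],[0,0,0],-1],[[0,0,0],[0,0,0],1],[[0,0,0],[0,0,0],1],[[0,0,0],[0,0,0],1]]' 30; python3 -m pendant '[[[0,0,0],[0,0,0],1],[[0,0,0],[0,0,0],1],[[0,0,0],[0,0,0],1]]'; python3 -c "
from h import *
go([.4765,-.0533,.041])"
```

```text
time: 36.7
position: [0.4765, -0.0538, 0.0422]
tool_rot: [2.124, 2.314, 0.004]
ft_force: [0.3, -0.8, 0.2]
grip_width: 0.747
time: 37.08
position: [0.4764, -0.0539, 0.0417]
tool_rot: [2.124, 2.314, 0.002]
ft_force: [0.5, 1.5, 7.9]
grip_width: 0.642
t 37.08 pos [ 0.4764 -0.0539  0.0417] jaw az 4.89 tool z [ 1.4e-03  7.0e-04 -1.0e+00] F [0.5 1.5 7.9] w 0.642 q [-0.93  0.23  1.09  2.09 -0.25  0.95  0.38]
world d [ 0.0001  0.0006 -0.0007] tool shift [0.0006 0.0002 0.0007] n 1.0
```

```bash

python3 -m pendant '[[[0,0,0],[0,0,-0.02],1],[[0,0,0],[0,0,-0.05],1],[[0,0,0],[0,0,-0.05],1],[[0,0,0],[0,0,-0.05],1],[[0,0,0],[0,0,0],1],[[0,0,0],[0,0,0],1]]' 30; python3 -c "
from h import *
d=grab('top')
[print(*c) for c in clusters(d,.08,.11) if c[4][1]>0 and c[4][0]<.8]
go([.558,.1445,.21],4.8)"
```

```text
time: 37.83
position: [0.4744, -0.0541, 0.2098]
tool_rot: [-2.124, -2.313, 0.002]
ft_force: [-0.7, -0.3, -2.1]
grip_width: 0.643
[194. 245.] 1559 [0.461 0.066 0.08 ] [0.941 0.365 0.11 ] [0.7015 0.2138] 0.2699
[161. 255.] 214 [0.525 0.252 0.081] [0.571 0.297 0.106] [0.5482 0.2753] 0.0234
[164. 295.] 21 [0.457 0.253 0.107] [0.465 0.273 0.11 ] [0.4619 0.2632] 0.0104
[196. 311.] 526 [0.405 0.13  0.089] [0.467 0.259 0.11 ] [0.4355 0.1968] 0.0681
[  6. 424.] 138 [0.152 0.58  0.086] [0.238 0.618 0.11 ] [0.1948 0.6013] 0.0457
[ 30. 458.] 140 [0.104 0.515 0.08 ] [0.135 0.611 0.11 ] [0.1069 0.5629] 0.0482
t 37.88 pos [ 0.4741 -0.0543  0.2093] jaw az 4.87 tool z [-3.1e-03 -7.0e-04 -1.0e+00] F [-0.2  0.  -2.1] w 0.643 q [-1.13 -0.17  1.1   1.91  0.16  1.32  0.01]
world d [0.0839 0.1988 0.0007] tool shift [ 0.1909  0.1005 -0.0011] n 4.0
turn rz 0.07
```

```bash

python3 -m pendant '[[[0,0,0],[0.03,0.016,0],1],[[0,0,0],[0.05,0.0265,0],1],[[0,0,0],[0.05,0.0265,0],1],[[0,0,0],[0.04,0.021,0],1],[[0,0,0],[0.021,0.0105,0],1],[[0,0,0],[0,0,0],1],[[0,0,0],[0,0,0],1]]'; python3 -c "
from h import *
go([.558,.1445,.21],4.8)"
```

```text
time: 38.75
position: [0.5586, 0.1425, 0.2097]
tool_rot: [2.127, 2.311, -0.005]
ft_force: [-0.3, -0.2, -1.2]
grip_width: 0.645
t 38.75 pos [0.5586 0.1425 0.2097] jaw az 4.75 tool z [-0.0022 -0.0026 -1.    ] F [-0.3 -0.2 -1.2] w 0.645 q [-1.2   0.28  1.07  1.69 -0.25  1.33  0.  ]
world d [-0.0006  0.002   0.0003] tool shift [ 0.0021 -0.0004 -0.0003] n 1.0
turn rz -0.05
```

```bash

python3 -m pendant '[[[0,0,0],[0.001,0,0.05],1],[[0,0,0],[0,0,0.05],1],[[0,0,0],[0,0,0.03],1],[[0,0,0],[0,0,0.01],1],[[0,0,0],[0,0,0],1],[[0,0,0],[0,0,0],1],[[0,0,0],[0,0,0],1]]'; python3 -c "
from h import *
go([.558,.1445,.0635],4.8)"
```

```text
time: 39.62
position: [0.5602, 0.1458, 0.0724]
tool_rot: [2.125, 2.313, 0.004]
ft_force: [0.0, -0.1, -1.3]
grip_width: 0.643
t 39.62 pos [0.5602 0.1458 0.0724] jaw az 4.87 tool z [ 0.0021  0.0012 -1.    ] F [ 0.  -0.1 -1.3] w 0.643 q [-1.1   0.43  0.97  1.83 -0.4   1.09  0.11]
world d [-0.0022 -0.0013 -0.0089] tool shift [-0.0011 -0.0023  0.0089] n 1.0
turn rz 0.07
```

```bash

python3 -m pendant '[[[0,0,0],[0,0,0.006],1],[[0,0,0],[0,0,0.002],1],[[0,0,0],[0,0,0],1],[[0,0,0],[0,0,0],1]]'; python3 -c "
from h import *
go([.558,.1445,.0635],4.8)"; python3 -m pendant '[[[0,0,0],[0,0,0.0005],1],[[0,0,0],[0,0,0],1],[[0,0,0],[0,0,0],-0.6],[[0,0,0],[0,0,0],-0.6],[[0,0,0],[0,0,0],-0.6],[[0,0,0],[0,0,0],-0.6],[[0,0,0],[0,0,-0.03],-0.6],[[0,0,0],[0,0,-0.05],-0.6]]'; python3 -m pendant '[[[0,0,0],[0,0,-0.06],-0.6],[[0,0,0],[0,0,-0.06],-0.6],[[0,0,0],[0,0,-0.03],-0.6]]'; python3 -c "
from h import *
go([.4155,.1976,.28],4.8)
d=grab('side');cv2.imwrite('pics/s15.png',d['color'][100:260,230:470,::-1].repeat(3,0).repeat(3,1))"
```

```text
time: 40.12
position: [0.56, 0.1459, 0.0638]
tool_rot: [2.124, 2.314, 0.002]
ft_force: [-0.0, 0.5, 5.4]
grip_width: 0.647
t 40.12 pos [0.56   0.1459 0.0638] jaw az 4.88 tool z [ 1.2e-03  7.0e-04 -1.0e+00] F [-0.   0.5  5.4] w 0.647 q [-1.09  0.44  0.97  1.84 -0.41  1.08  0.12]
world d [-0.002  -0.0014 -0.0003] tool shift [-0.0012 -0.0021  0.0003] n 1.0
turn rz 0.08
time: 41.12
position: [0.5578, 0.1454, 0.1419]
tool_rot: [-2.124, -2.313, 0.006]
ft_force: [0.2, 0.9, 0.3]
grip_width: 0.799
time: 41.5
position: [0.5604, 0.1454, 0.2961]
tool_rot: [2.124, 2.312, 0.007]
ft_force: [0.9, -0.4, -1.1]
grip_width: 0.804
t 41.5 pos [0.5604 0.1454 0.2961] jaw az 4.86 tool z [ 0.0039  0.0021 -1.    ] F [ 0.9 -0.4 -1.1] w 0.804 q [-1.23  0.23  1.1   1.55 -0.2   1.48 -0.04]
world d [-0.1449  0.0522 -0.0161] tool shift [ 0.0643 -0.14    0.0156] n 3.0
turn rz 0.06
```

View pics/s15.png

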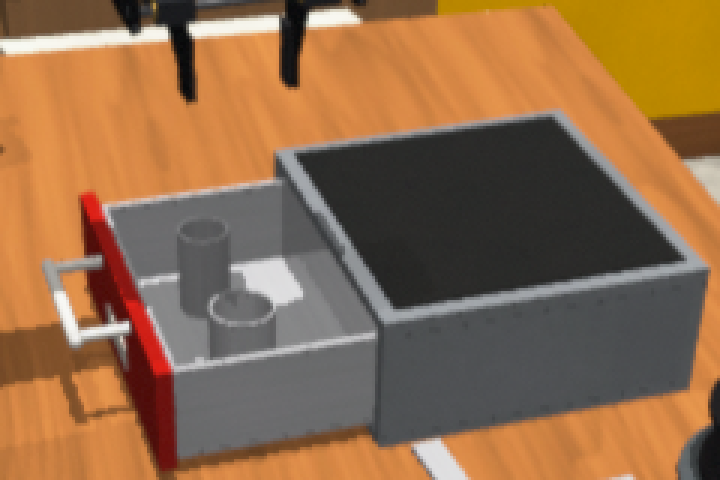

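Both pots stand upright in the drawer (crop 203,265 and 242,325). Now grip the handle and push.

```bash

python3 -m pendant '[[[0,0,0],[0.02,-0.045,0],0.1],[[0,0,0],[0.022,-0.05,0],0.1],[[0,0,0],[0.021,-0.044,0.02],0.1],[[0,0,0],[0,0,0.04],0.1],[[0,0,0],[0,0,0.03],0.1],[[0,0,0],[0,0,0],0.1],[[0,0,0],[0,0,0],0.1]]'; python3 -c "
from h import *
d=grab('side');P=cloud(d)
go([.4155,.1976,.075],4.8)"
```

```text
time: 42.42
position: [0.4161, 0.1967, 0.2036]
tool_rot: [2.125, 2.313, 0.002]
ft_force: [0.2, 1.6, 1.1]
grip_width: 0.453
t 42.48 pos [0.4164 0.1969 0.2038] jaw az 4.84 tool z [ 0.0016  0.0011 -1.    ] F [-0.1  0.3 -0.9] w 0.45 q [-1.58 -0.21  0.98  1.95  0.18  1.31 -0.57]
world d [-0.0009  0.0007 -0.1288] tool shift [ 0.0007 -0.001   0.1288] n 3.0
turn rz 0.04
```

```bash

python3 -m pendant '[[[0,0,0],[0,-0.0005,0.045],0.1],[[0,0,0],[0,0,0.045],0.1],[[0,0,0],[0,0,0.037],0.1],[[0,0,0],[0,0,0],0.1],[[0,0,0],[0,0,0],1],[[0,0,0],[0,0,0],1],[[0,0,0],[0,0,0],1],[[0,0,0],[0,0,0],1]]' 30; python3 -m pendant '[[[0,0,0],[0,0,0],1],[[0,0,0],[0,0,0],1]]'; python3 -c "
from h import *
go([.567,.21,.075],4.8)"
```

```text
time: 43.48
position: [0.4158, 0.1973, 0.0765]
tool_rot: [-2.124, -2.314, -0.004]
ft_force: [-0.9, -0.4, 4.2]
grip_width: 0.129
time: 43.72
position: [0.4157, 0.1972, 0.0765]
tool_rot: [-2.125, -2.314, -0.003]
ft_force: [-1.3, 0.3, 6.8]
grip_width: 0.128
t 43.73 pos [0.4157 0.1972 0.0765] jaw az 4.88 tool z [ 0.0011  0.0015 -1.    ] F [-1.3  0.3  6.8] w 0.128 q [-1.6   0.05  1.15  2.11 -0.06  1.01 -0.34]
world d [ 0.1513  0.0128 -0.0015] tool shift [-0.0002  0.1518  0.0017] n 3.0
turn rz 0.08
```

```bash

python3 -m pendant '[[[0,0,0],[0,0.005,0],1],[[0,0,0],[0,0.01,0],1],[[0,0,0],[0,0.015,0],1],[[0,0,0],[0,0.018,0],1],[[0,0,0],[0,0.018,0],1],[[0,0,0],[0,0.018,0],1],[[0,0,0],[0,0.018,0],1],[[0,0,0],[0,0.018,0],1]]'; python3 -m pendant '[[[0,0,0],[0,0.016,0],1],[[0,0,0],[0,0.01,0],1],[[0,0,0],[0,0.005,0],1],[[0,0,0],[0,0,0],1],[[0,0,0],[0,0,0],1]]'; python3 -c "
from h import *
go([.567,.21,.075],4.8)
d=grab('side');cv2.imwrite('pics/s16.png',d['color'][100:260,230:470,::-1].repeat(3,0).repeat(3,1))"
```

```text
time: 44.72
position: [0.5353, 0.2073, 0.0765]
tool_rot: [-2.124, -2.314, -0.001]
ft_force: [-3.7, -0.1, 11.2]
grip_width: 0.129
time: 45.35
position: [0.5667, 0.21, 0.0766]
tool_rot: [2.124, 2.313, 0.004]
ft_force: [1.2, 1.7, 5.9]
grip_width: 0.13
t 45.35 pos [0.5667 0.21   0.0766] jaw az 4.89 tool z [ 0.0026  0.0012 -1.    ] F [1.2 1.7 5.9] w 0.13 q [-1.17  0.5   0.99  1.77 -0.46  1.13  0.04]
world d [ 0.0003 -0.     -0.0016] tool shift [-0.      0.0003  0.0016] n 1.0
turn rz 0.09
```

View pics/s16.png

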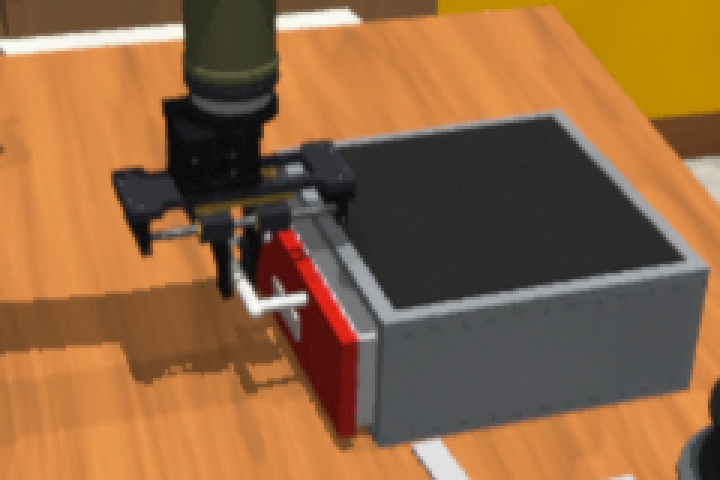

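```bash

python3 -m pendant '[[[0,0,0],[0,0.005,0],1],[[0,0,0],[0,0.005,0],1],[[0,0,0],[0,0.005,0],1],[[0,0,0],[0,0,0],1]]'; python3 -m pendant '[[[0,0,0],[0,0.003,0],1],[[0,0,0],[0,0.002,0],1],[[0,0,0],[0,0,0],1]]';python3 -m pendant '[[[0,0,0],[0,0.003,0],1],[[0,0,0],[0,0,0],1]]'; python3 -c "
from h import *
go([.567,.21,.075],4.8)
d=grab('side');cv2.imwrite('pics/s17.png',d['color'][100:260,230:470,::-1].repeat(3,0).repeat(3,1))"
```

```text
time: 45.9
position: [0.5813, 0.2112, 0.0766]
tool_rot: [2.124, 2.314, 0.003]
ft_force: [-0.2, -0.1, 5.7]
grip_width: 0.126
time: 46.28
position: [0.5851, 0.2115, 0.0765]
tool_rot: [-2.124, -2.313, -0.0]
ft_force: [-2.5, 1.0, 8.6]
grip_width: 0.125
time: 46.52
position: [0.5851, 0.2115, 0.0765]
tool_rot: [-2.12, -2.31, 0.007]
ft_force: [-11.7, -1.0, 15.7]
grip_width: 0.128
t 46.52 pos [0.5851 0.2115 0.0765] jaw az 4.91 tool z [-7.9e-03  9.0e-04 -1.0e+00] F [-11.7  -1.   15.7] w 0.128 q [-1.12  0.54  0.96  1.71 -0.48  1.16  0.06]
world d [-0.0181 -0.0015 -0.0015] tool shift [ 0.     -0.0182  0.0016] n 1.0
turn rz 0.11
```

View pics/s17.png

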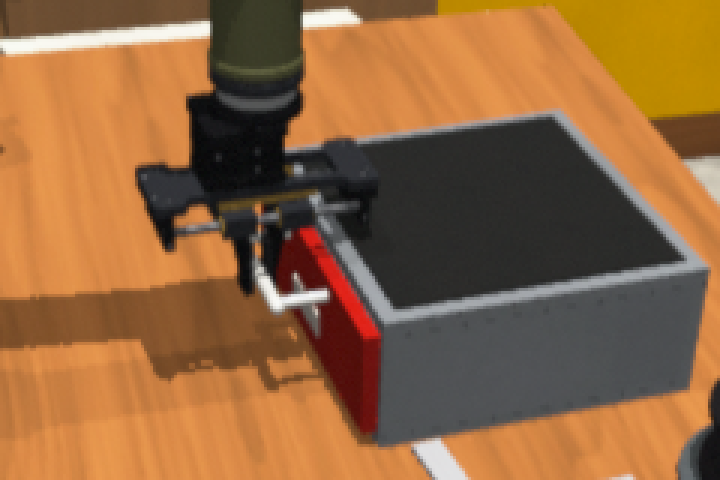

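Drawer front is flush with the cabinet and force has risen, so it is shut. Relax, release, and retreat.

```bash

python3 -m pendant '[[[0,0,0],[0,-0.003,0],1],[[0,0,0],[0,0,0],0.1],[[0,0,0],[0,0,0],0.1],[[0,0,0],[0,0,0],0.1],[[0,0,0],[0,0,0],0.1],[[0,0,0],[0,0,-0.03],0.1],[[0,0,0],[0,0,-0.06],0.1],[[0,0,0],[0,0,-0.06],0.1]]'; python3 -m pendant '[[[0,0,0],[0,0,-0.06],0.1],[[0,0,0],[0.05,-0.05,0],0.1],[[0,0,0],[0.05,-0.05,0],0.1],[[0,0,0],[0.05,-0.03,0],0.1],[[0,0,0],[0,0,0],0.1]]'; python3 -c "
from h import *
go([.567,.21,.075],4.8)
for n in ('side','top'):
  d=grab(n);cv2.imwrite(f'pics/{n}18.png',d['color'][:,:,::-1]);[print(n,*c) for c in clusters(d,.14,.216)+clusters(d,.06,.09) if c[5]<.045 and .4<c[4][0]<.8 and c[4][1]<.05]
  P=cloud(d);b=P[(P[...,2]>.09)&(P[...,2]<.106)&(P[...,0]>.54)&(P[...,0]<.6)&(abs(P[...,1]-.21)<.03)];print('bar x',np.median(b[:,0]))"
```

```text
time: 47.58
position: [0.5849, 0.2108, 0.2268]
tool_rot: [-2.125, -2.314, 0.001]
ft_force: [0.2, 0.6, 0.7]
grip_width: 0.449
time: 48.2
position: [0.451, 0.3449, 0.285]
tool_rot: [-2.11, -2.324, 0.001]
ft_force: [-0.6, 0.2, -0.5]
grip_width: 0.448
t 48.2 pos [0.451  0.3449 0.285 ] jaw az 5.53 tool z [-0.0023  0.0016 -1.    ] F [-0.6  0.2 -0.5] w 0.448 q [-1.65  0.19  1.09  1.59 -0.18  1.46 -0.44]
world d [ 0.116  -0.1349 -0.21  ] tool shift [-0.1458  0.1029  0.2095] n 4.0
turn rz 0.73
side [433. 315.] 670 [ 0.665 -0.358  0.14 ] [ 0.721 -0.301  0.155] [ 0.6935 -0.3292] 0.0314
side [350. 336.] 438 [ 0.515 -0.391  0.14 ] [ 0.539 -0.37   0.216] [ 0.527  -0.3788] 0.0125
side [433. 293.] 442 [ 0.726 -0.227  0.061] [ 0.779 -0.171  0.08 ] [ 0.7533 -0.1994] 0.0286
side [427. 351.] 366 [ 0.663 -0.361  0.06 ] [ 0.72  -0.317  0.09 ] [ 0.6932 -0.3314] 0.0303
side [349. 372.] 1032 [ 0.492 -0.415  0.06 ] [ 0.567 -0.338  0.09 ] [ 0.5289 -0.3765] 0.0396
bar x 0.5828587640442842
top [442. 180.] 589 [ 0.666 -0.354  0.14 ] [ 0.722 -0.3    0.155] [ 0.6942 -0.3267] 0.0287
top [473. 259.] 184 [ 0.515 -0.386  0.147] [ 0.538 -0.364  0.216] [ 0.527  -0.3754] 0.012
top [375. 163.] 450 [ 0.726 -0.222  0.06 ] [ 0.778 -0.171  0.081] [ 0.7518 -0.1968] 0.0265
top [426. 194.] 89 [ 0.664 -0.334  0.06 ] [ 0.709 -0.297  0.09 ] [ 0.687  -0.3177] 0.0273
top [459. 261.] 749 [ 0.491 -0.415  0.06 ] [ 0.567 -0.339  0.09 ] [ 0.5285 -0.3772] 0.0394
bar x 0.5835910352195739
```

View pics/side18.png

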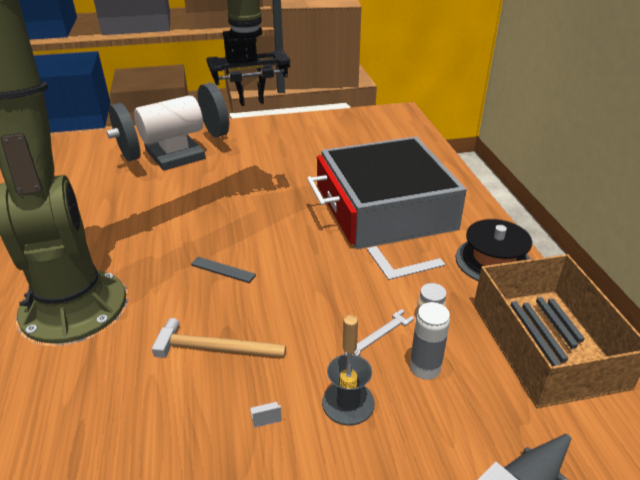

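View pics/top18.png

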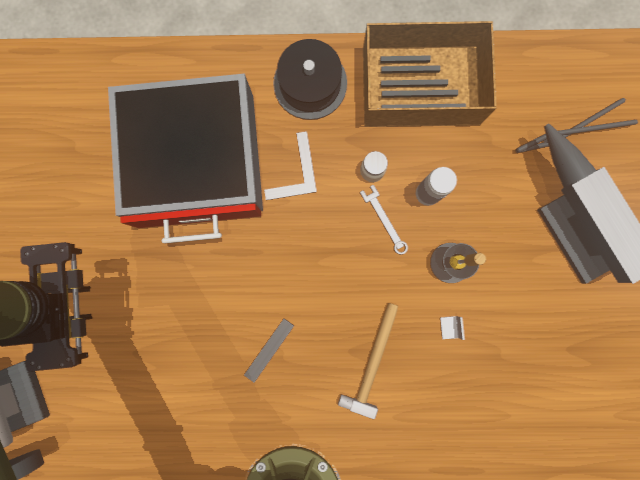

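Both views show the drawer flush with the cabinet, the brush home and the bystanders in place. Hand in.

```bash
python3 -c "
from bench import order
print(order.close_job())"
```

```text
the job is handed in; nothing more can be done
None
```

I finished the whole job and handed it in at about 48 s; no verdict came back. Only the narrow and middle pots were on the bench. I brushed each one down, up and down again, narrow pot first. Then I put the brush back in its stand, stood both pots in the drawer and pushed it shut.

- **Brushing:** By tool height, the brush end came to about 2–8 mm above each pot's inner floor. It did not press on the floor. The side view showed the top of the brush head level with the rim both times.
- **Brush:** It stands bristles down within about 2 mm of the stand's axis, at its original height.
- **Pots:** Both stood upright in the open drawer before I closed it. I could not see them after that. Closing was slow and forces stayed low until the drawer met its stop.
- **Drawer:** It pushed up against its stop, and its front is flush with the cabinet in both views. The handle may have eased back about 2 mm when I let go, well inside the 12 mm limit.
- **Bystanders:** The jar and can measured the same as at the start. The spanner, square and offcut look unmoved in the pictures, though I did not measure them.

No check failed. No pot was knocked aside while I was watching.

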